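Snap the end cap home on the measuring stage

TASK

The metal end cap of the small sprung measuring stage is only started in its bore and stands proud. Take the ring-ended seating tool out of its cup, set it squarely over the cap's boss and press gently, never harder than 22 N, until the cap clicks fully home with its flange flush on the stage. Then stand the tool back in its cup and let go; do not push the cap with the fingers and leave the other things where they are.

Things in the scene. Friction and masses are not known exactly. Their poses are not given: they have to be found in the camera images.
- cap: Aluminium end cap, upright. Origin: centre of its flange's underside, z up its axis. Flange 54 mm wide, 6 mm thick; boss on top 20 mm wide, 8 mm high; stepped plug below to z -34 mm. It rests in the bore on spring balls, flange 9 mm proud. Pressed, it resists up to 13 to 19 N, then clicks: it is drawn down the last few mm to the face and the force drops sharply. At home its origin is at point bore.
- bore (a point): Centre of the bore's mouth (45 mm wide) in the top face of the stage's head, z up. Head: dark steel block 84 x 84 x 50 mm, top face 100 mm above the bench, on a damped spring over a black foot 130 x 130 mm fixed to the bench. Under the press the head sinks straight down, by up to 15 mm, differing from run to run, and rises again when let go, so heights measured before do not hold under load.
- tool: Seating tool, round, 105 mm tall, 0.25 kg, upright in its cup. Origin: centre of its lower ring-shaped end, z up. Steel body 44 mm wide, z 0 to 45 mm, with a recess below 28 mm wide, 25 mm deep, that goes over the cap's boss so the ring bears on the flange; black collar 52 mm wide, z 45 to 55 mm; black handle 28 mm wide, z 55 to 105 mm, gripped from above; fingertips may rest on the collar.
- cup: Grey holder of the tool, fixed to the bench: base 80 x 80 x 8 mm with a round cup on it, 52 mm wide inside, 60 mm outside, rim 34 mm above the bench. Origin: centre of the underside, at bench height; the tool's lower end rests at z 8 mm.
- cleaner: Bystander: closed white plastic bottle 44 mm across, 100 mm high, standing. Origin: centre of its underside.
- gauge: Bystander: steel ring gauge 56 mm across, 18 mm high, lying flat. Origin: centre of its underside.
- step_block: Bystander: steel stepped block 70 by 30 mm, 36 mm high. Origin: centre of its underside.

How it is judged:
By the outcome, as a careful person would: the job done as asked, in the order asked, and still so for the second after the job is handed in, with the robot touching nothing.
It also fails if it takes over 64 s, if anything falls off the work surface, if the arm or the gripper's body presses on something with over 40 N, if the wrist force passes 120 N, or if a joint passes its speed limit or range.

ROBOT

A 6-joint arm with a two-finger parallel gripper is mounted at the origin on the work surface. World frame = base frame: x ahead of the robot, y to its left, z up, the work surface at z = 0. Lengths are in mm, angles in rad, forces in N, time in s.
With the tool pointing down it reaches from about 350 to 875 mm from the base axis. Payload 15.5 kg.
Tool frame: the origin (TCP) lies between the finger pads; the fingertips stand 8 mm ahead of it and the grasp point (between the pads) lies 11 mm behind it (r.finger_overhang is the distance from the TCP to the fingertips, in mm); z points along the fingers, y is the direction in which the jaws open and shut (so a half turn about z gives the same grasp; the last joint's range is limited). The gripper opens to 85 mm and grips with 20 to 120 N. Pads are 22 mm wide; open, the fingers measure 114 mm over their backs; the gripper's body (76 mm by 85 mm) begins 54 mm behind the grasp point. The pads swing forward as they close: fully open they stand 13 mm farther back than shut.
Start: joints at [-1.421, 0.494, 1.345, -0, 1.302, -0.096], TCP at [152.084, -606.215, 239.277] pointing down, gripper open.
Joint ranges: [-2.91, 2.91], [-0.82, 2.16], [0.22, 2.67], [-1.22, 4.37], [0.12, 2.79], [-3.08, 3.08]. Speed limits (rad/s): [1.89, 1.89, 2.57, 3.01, 3.01, 3.01].

INTERFACE

Orientations are given as a 3x3 rotation matrix whose columns are the frame's x, y, z axes.
In Python, from plant import r gives the robot as it stands.
- The arm moves only by the tool send_rows, never from a script. Its argument "deltas" is a list of rows, each an object with "offset": the shift along the world's x, y, z in mm, a list of three; "angular": the turn, a rotation vector about the world's x, y, z in rad, a list of three. In form: [{"offset": [tx, ty, tz], "angular": [rx, ry, rz]}, ...]. A call has 1 to 5 rows; each row is the pose to reach, as a shift and turn from the pose commanded when the call began; what a row does not reach only later rows make up. A row lasts 1/10 s, in which the tool goes at most 50 mm and 8.59 degrees, less where a joint would pass 70% of its speed; a pose out of reach is approached as far as the arm can. A call with a gripper value outside its range is refused whole. "fingers" is the closure, from 0 (fully open) to 1 (shut), set as the call begins (left out, the last holds). The fingers move at their own pace and stop on an object; "squeeze" is the grip in N (left out, the last holds). Time passes only in rows, so rows that repeat a pose let the fingers close. It gives the time, the measured TCP pose, the force and the opening at its end, in the units of the state.
- r.sense(): the state, without advancing time (a new reading comes with each control period).
- r.grab_frame(name): name is "scene" or "top" or "wrist"; returns a dict with "image" (384x512x3 uint8, red, green, blue), "range_z" (384x512 float32, mm along the optical axis (not along the pixel's ray), 0 where there is no reading), "fx", "fy", "cx", "cy" (pixels), "D" ([k1, k2, p1, p2, k3] as OpenCV has them; the pictures are not rectified), "cam_to_world" (4x4, takes a point from camera to world coordinates). Camera axes: x right, y up, looking along -z (the intrinsics and any distortion apply to the point x, -y, -z); pixel columns grow to the right and rows downward; lengths in mm; the calibration is good to about 2 mm. A picture is of the moment at which its call begins.
- r.finish_job(): hands the job in, once; it reports no verdict.
The state is a dict: "clock": time; "joint_pos": joint angles; "joint_velocities": joint speeds; "joint_efforts": joint torques, N m; "tool_pos": TCP position; "orientation": TCP orientation; "force": force on the tool from outside, world axes, zero at the start; "ft_torque": the same for the moment, N m; "grip_width": finger opening in mm.
Only numpy, scipy, OpenCV 4.12 (cv2) and the standard library are available. Lean on these libraries where they do the work, as an engineer would, in place of code of your own. Each camera call takes 0.05 s, during which the arm holds its last target.

## Working session

There is one attempt and no reset: what is moved stays moved. The work goes in short steps, Python scripts to look and compute and a tool call to move; the robot and the scene stay as the last step left them, time stands still between calls to the robot, and variables do not carry over. Pictures are saved under pics/ and viewed, and the job is handed in when it is done.

Besides the shell and the picture viewer there is one more tool, called after "Request:" as a command line: name --argument value ..., lists and objects as JSON in quotes. send_rows: Moves the arm, as the interface text tells. Its arguments: {"type":"object","properties":{"deltas":{"type":"array"},"fingers":{"type":"number"},"squeeze":{"type":"number"}},"required":["deltas"]}

```bash
ls; mkdir -p pics; python3 - <<'E'
from plant import r
import cv2,numpy as np,pickle
print(r.sense())
for n in ["scene","top"]:
    f=r.grab_frame(n); pickle.dump(f,open(n+'.pkl','wb'))
    cv2.imwrite(f'pics/{n}0.png',cv2.resize(f["image"][:,:,::-1],(800,600)))
    print(n,f["fx"],f["fy"],f["cx"],f["cy"],f["D"],np.round(f["cam_to_world"],3).tolist())
E
```

```text
pics
{'clock': 0.0, 'joint_pos': array([-1.42050412e+00,  4.94173775e-01,  1.34616381e+00, -2.79509427e-06,
        1.30246549e+00, -9.54991189e-02]), 'joint_velocities': array([ 0.00133236,  0.00246207, -0.00089414, -0.00174645,  0.00096194,
       -0.00055061]), 'joint_efforts': array([-8.60119297e-03, -8.82181692e+01, -3.83873355e+01, -4.16359935e-04,
        1.03382533e-02, -5.29029535e-06]), 'tool_pos': array([ 152.02662109, -605.86088663,  238.69501431]), 'orientation': array([[ 9.69944910e-01,  2.43324551e-01, -1.83897881e-04],
       [ 2.43324594e-01, -9.69944179e-01,  1.19637565e-03],
       [ 1.12736889e-04, -1.20516535e-03, -9.99999267e-01]]), 'force': array([0.13883947, 0.75660736, 0.18484764]), 'ft_torque': array([ 0.00210328,  0.03920698, -0.02254021]), 'grip_width': 85.52233545756847}
scene 365.744945939167 365.744945939167 258.85054453614896 190.64171547466836 [-0.05433439  0.          0.          0.          0.        ] [[0.785, -0.473, 0.399, 934.632], [0.619, 0.596, -0.511, -389.708], [0.004, 0.649, 0.761, 706.547], [0.0, 0.0, 0.0, 1.0]]
top 449.4135510421621 449.4135510421621 256.8602158963265 193.52892838612001 [-0.01977173  0.          0.          0.          0.        ] [[0.012, 0.989, -0.148, 457.635], [-1.0, 0.011, -0.005, -7.813], [-0.003, 0.148, 0.989, 1058.998], [0.0, 0.0, 0.0, 1.0]]
```

View pics/scene0.png

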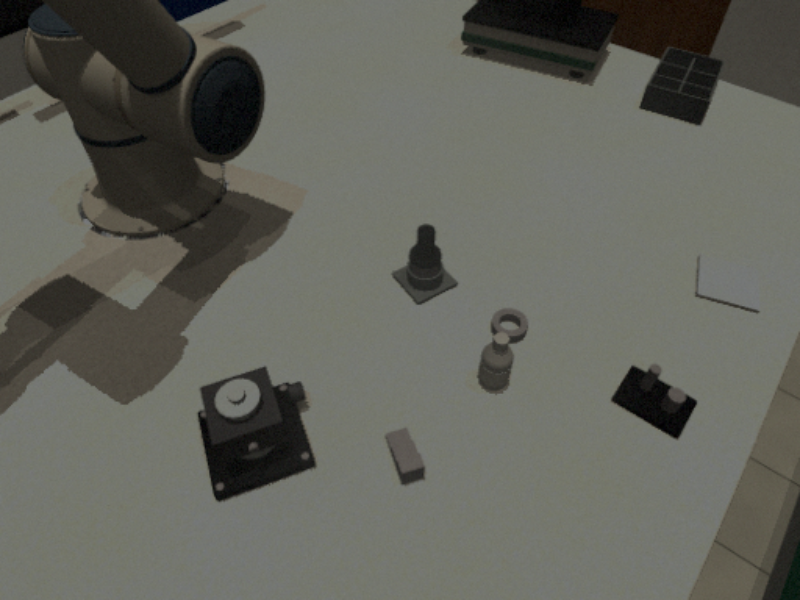

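View pics/top0.png

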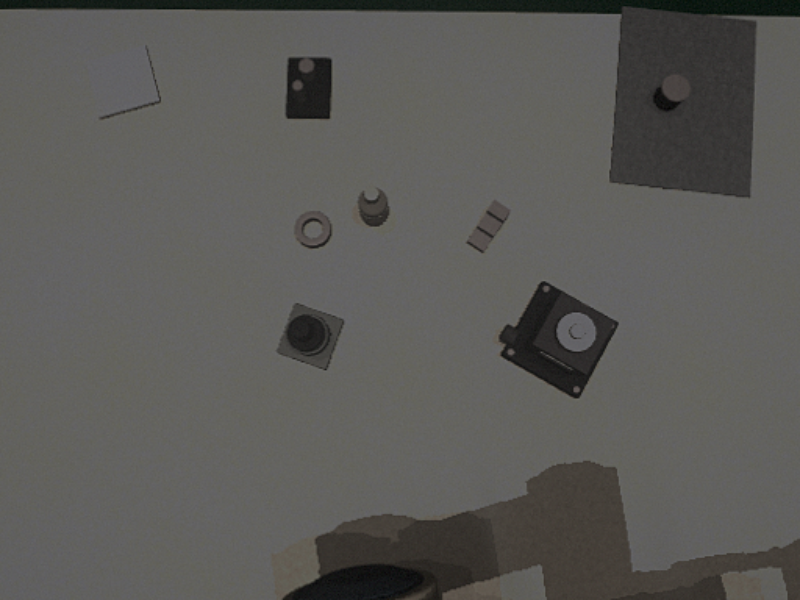

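The top view shows the tool in its cup at about (308,335) and the stage with its cap at about (576,332). I'll crop these closer and use the depth data.

```bash
cat > h.py <<'E'
import cv2,numpy as np
def cloud(f):
    K=np.array([[f["fx"],0,f["cx"]],[0,f["fy"],f["cy"]],[0,0,1]])
    H,W=f["range_z"].shape
    u,v=np.meshgrid(np.arange(W),np.arange(H))
    p=cv2.undistortPoints(np.stack([u,v],-1).reshape(-1,1,2).astype(float),K,np.array(f["D"])).reshape(H,W,2)
    d=f["range_z"]; P=np.stack([p[...,0]*d,-p[...,1]*d,-d],-1)
    M=np.array(f["cam_to_world"]); return P@M[:3,:3].T+M[:3,3]
def ray(f,u,v,z):
    K=np.array([[f["fx"],0,f["cx"]],[0,f["fy"],f["cy"]],[0,0,1]])
    p=cv2.undistortPoints(np.array([[[u,v]]],float),K,np.array(f["D"]))[0,0]
    M=np.array(f["cam_to_world"]); d=M[:3,:3]@np.array([p[0],-p[1],-1]); o=M[:3,3]
    return o+d*(z-o[2])/d[2]
def crop(f,u0,v0,u1,v1,k,name):
    c=f["image"][v0:v1,u0:u1,::-1]; c=np.clip(c.astype(float)*2,0,255).astype(np.uint8)
    c=cv2.resize(c,None,fx=k,fy=k,interpolation=cv2.INTER_CUBIC)
    for i in range(0,u1-u0,10): cv2.putText(c,str(u0+i),(i*k,8),0,.3,(0,0,255),1); cv2.line(c,(i*k,10),(i*k,16),(0,0,255),1)
    for i in range(0,v1-v0,10): cv2.putText(c,str(v0+i),(0,i*k+4),0,.3,(0,0,255),1); cv2.line(c,(22,i*k),(28,i*k),(0,0,255),1)
    cv2.imwrite(name,c)
E
python3 - <<'E'
import pickle,numpy as np
from h import *
t=pickle.load(open('top.pkl','rb')); s=pickle.load(open('scene.pkl','rb'))
crop(t,170,185,230,245,10,'pics/t_tool.png'); crop(t,315,175,400,260,7,'pics/t_stage.png')
crop(s,240,135,300,200,9,'pics/s_tool.png'); crop(s,120,225,210,325,6,'pics/s_stage.png')
for n,f,b in [('top',t,[(170,185,230,245),(315,175,400,260)]),('scene',s,[(240,135,300,200),(120,225,210,325)])]:
    C=cloud(f)
    for u0,v0,u1,v1 in b:
        c=C[v0:v1,u0:u1].reshape(-1,3); 
        h,e=np.histogram(c[:,2],bins=np.arange(-6,140,6)); print(n,list(zip(e.round().astype(int).tolist(),h.tolist())))
        for lo,hi in [(-5,3),(4,12),(30,40),(45,60),(60,72),(95,105),(105,112),(109,119),(119,127)]:
            m=(c[:,2]>lo)&(c[:,2]<hi)
            if 5<m.sum()<1500: print(lo,hi,m.sum(),c[m].mean(0).round(1),c[m].min(0).round(1),c[m].max(0).round(1))
E
```

```text
top [(-6, 1013), (0, 1494), (6, 510), (12, 37), (18, 15), (24, 5), (30, 83), (36, 9), (42, 0), (48, 1), (54, 17), (60, 211), (66, 24), (72, 6), (78, 5), (84, 8), (90, 3), (96, 9), (102, 5), (108, 91), (114, 42), (120, 0), (126, 0), (132, 0)]
4 12 660 [560.8 131.    7.9] [494.1  61.2   4. ] [634.1 198.4  12. ]
30 40 92 [558.6 123.1  33.9] [534.2 106.   30.3] [592.  161.2  39.7]
45 60 18 [555.1 124.2  57.9] [536.8 110.5  53.7] [581.7 154.5  60. ]
60 72 235 [559.4 132.9  63.7] [536.3 111.8  60. ] [586.2 161.3  69.4]
95 105 13 [556.2 127.5 100.6] [548.5 122.6  96.2] [570.1 137.4 104.6]
105 112 30 [560.5 135.1 111. ] [549.5 123.4 107. ] [575.2 149.  111.9]
109 119 133 [561.8 135.8 113.3] [549.2 122.9 109.3] [575.2 149.  117.6]
top [(-6, 1577), (0, 2389), (6, 32), (12, 560), (18, 747), (24, 6), (30, 9), (36, 57), (42, 33), (48, 13), (54, 24), (60, 16), (66, 31), (72, 26), (78, 39), (84, 41), (90, 35), (96, 833), (102, 204), (108, 73), (114, 367), (120, 62), (126, 8), (132, 0)]
4 12 165 [ 558.4 -236.1    5.3] [ 463.1 -341.4    4. ] [ 663.4 -140.4   11.5]
30 40 43 [ 563.7 -158.9   37.5] [ 55
[... 1459 characters left out ...]
102, 17), (108, 168), (114, 363), (120, 82), (126, 0), (132, 0)]
4 12 107 [ 617.5 -269.6    7.8] [ 436.1 -323.4    4. ] [ 649.8 -166.6   12. ]
30 40 65 [ 578.5 -180.8   35.3] [ 557.1 -261.9   30. ] [ 597.1 -147.4   40. ]
45 60 101 [ 600.6 -256.    54.9] [ 579.2 -293.6   48.5] [ 621.4 -203.8   60. ]
60 72 138 [ 600.3 -257.4   66.3] [ 567.9 -294.1   60.1] [ 621.  -191.7   71.9]
95 105 1143 [ 570.7 -241.1   99.4] [ 507.  -294.5   95.1] [ 620.  -180.4  103.4]
105 112 22 [ 580.4 -245.8  110.2] [ 536.4 -265.5  108.4] [ 590.4 -215.6  112. ]
109 119 523 [ 566.4 -239.6  114.5] [ 536.4 -265.5  109.1] [ 591.4 -210.5  118.7]
119 127 87 [ 564.8 -238.3  122.4] [ 554.8 -247.5  119.3] [ 574.3 -228.6  124.9]
```

View pics/t_stage.png

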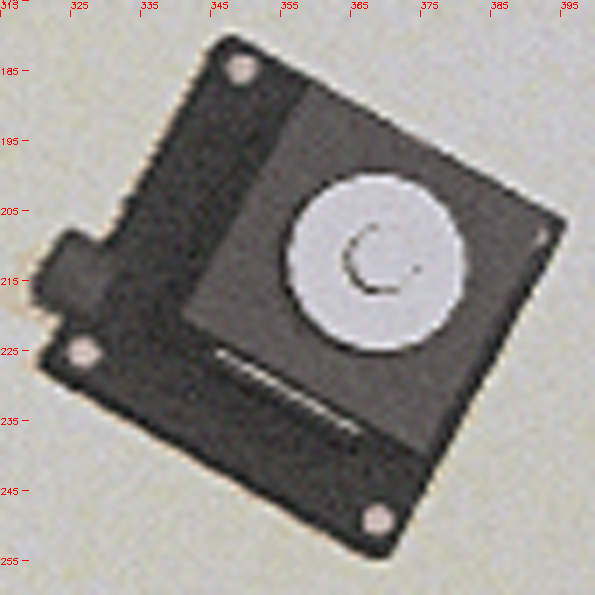

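View pics/t_tool.png

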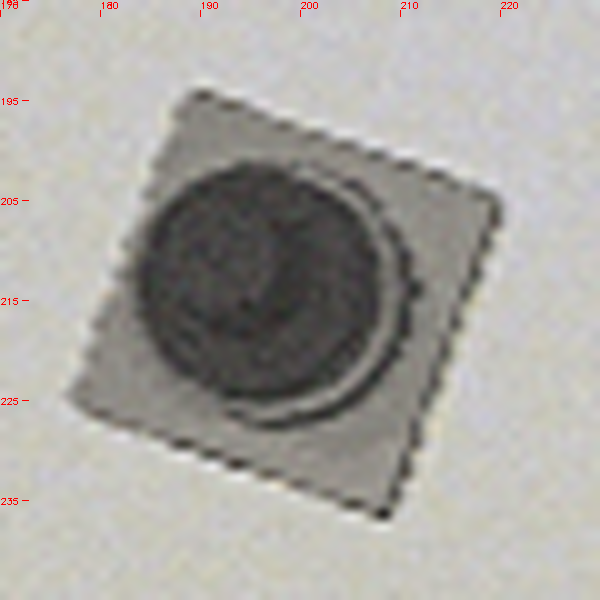

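Request:
send_rows --deltas '[{"offset": [34, 31, 8], "angular": [0, 0, 0]}, {"offset": [68, 62, 16], "angular": [0, 0, 0]}, {"offset": [102, 93, 24], "angular": [0, 0, 0]}, {"offset": [136, 124, 32], "angular": [0, 0, 0]}, {"offset": [170, 155, 40], "angular": [0, 0, 0]}]' --fingers 0

```text
clock: 0.6
tool_pos: [323.1, -449.7, 279.4]
orientation: [[0.97, 0.243, -0.0], [0.243, -0.97, 0.0], [-0.0, -0.0, -1.0]]
force: [0.1, -0.2, 0.4]
grip_width: 85.6
```

Request:
send_rows --deltas '[{"offset": [34, 31, 8], "angular": [0, 0, 0]}, {"offset": [68, 62, 16], "angular": [0, 0, 0]}, {"offset": [102, 93, 24], "angular": [0, 0, 0]}, {"offset": [136, 124, 32], "angular": [0, 0, 0]}, {"offset": [170, 155, 40], "angular": [0, 0, 0]}]'

```text
clock: 1.1
tool_pos: [493.1, -294.6, 319.4]
orientation: [[0.97, 0.243, -0.0], [0.243, -0.97, 0.0], [-0.0, -0.0, -1.0]]
force: [-0.5, -0.7, -0.3]
grip_width: 85.4
```

Request:
send_rows --deltas '[{"offset": [36, 29, 0], "angular": [0, 0, 0]}, {"offset": [71, 57, 0], "angular": [0, 0, 0]}, {"offset": [71, 57, 0], "angular": [0, 0, 0]}, {"offset": [71, 57, 0], "angular": [0, 0, 0]}]'

```text
clock: 1.5
tool_pos: [563.4, -238.4, 318.7]
orientation: [[0.969, 0.245, -0.001], [0.245, -0.969, 0.0], [-0.001, -0.001, -1.0]]
force: [-0.2, 0.3, -0.2]
grip_width: 85.3
```

```bash
python3 - <<'E'
from plant import r
import pickle
from h import *
print(r.finger_overhang)
f=r.grab_frame("wrist"); pickle.dump(f,open('w1.pkl','wb'))
s=r.sense(); print(s["clock"],s["tool_pos"],s["orientation"].round(4),s["force"])
print(f["fx"],f["cx"],f["cy"],f["D"],np.round(f["cam_to_world"],3).tolist())
cv2.imwrite('pics/w1.png',np.clip(f["image"][:,:,::-1].astype(float)*1.6,0,255))
E
```

```text
8.0
1.55 [ 562.74269788 -239.18459298  318.83815526] [[ 9.698e-01  2.438e-01 -1.000e-03]
 [ 2.438e-01 -9.698e-01  2.000e-04]
 [-9.000e-04 -5.000e-04 -1.000e+00]] [-0.80531674  0.36274702  1.12325808]
322.04557141167413 251.00825775664364 194.04022699596663 [-0.08911523  0.          0.          0.          0.        ] [[0.245, 0.93, 0.274, 632.125], [-0.969, 0.235, 0.069, -221.353], [-0.0, -0.282, 0.959, 451.363], [0.0, 0.0, 0.0, 1.0]][ WARN:0@1.532] global loadsave.cpp:1063 imwrite_ Unsupported depth image for selected encoder is fallbacked to CV_8U.
```

View pics/w1.png

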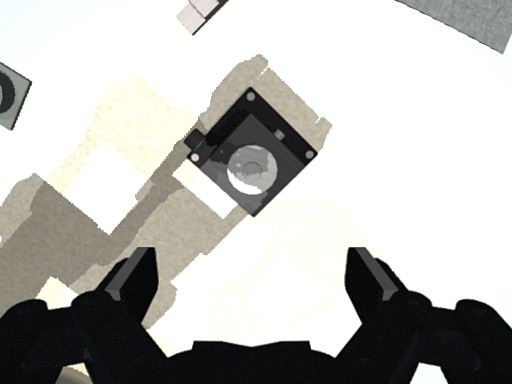

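The wrist view has the cap flange at about (252,169), with the boss inside it. I'll measure both from the enlarged crop.

```bash
python3 - <<'E'
import pickle
from h import *
f=pickle.load(open('w1.pkl','rb'))
f2=dict(f); f2["image"]=(f["image"]*.5).astype(np.uint8); crop(f2,215,130,290,205,8,'pics/w1c.png')
C=cloud(f); c=C[130:205,215:290].reshape(-1,3)
for lo,hi in [(97,104),(109,119),(119,127)]:
    m=(c[:,2]>lo)&(c[:,2]<hi); print(m.sum(),c[m].mean(0),c[m].min(0),c[m].max(0))
m=(c[:,2]>109)&(c[:,2]<127);print(cv2.minEnclosingCircle(c[m][:,:2].astype(np.float32)))
for n in ['top','scene']:
    g=pickle.load(open(n+'.pkl','rb')); D=cloud(g).reshape(-1,3)
    m=(D[:,2]>112)&(D[:,2]<127)&(np.hypot(D[:,0]-563,D[:,1]+238)<32);print(n,cv2.minEnclosingCircle(D[m][:,:2].astype(np.float32)))
    m=(D[:,2]>109)&(D[:,2]<119)&(np.hypot(D[:,0]-563,D[:,1]-136)<20);print(n,cv2.minEnclosingCircle(D[m][:,:2].astype(np.float32)))
t=pickle.load(open('top.pkl','rb'))
print('cup base corners->',[ray(t,u,v,8)[:2].round(1) for u,v in [(189,194),(219.5,205),(208,237),(177.5,225)]])
print('flange',ray(t,368.5,212,115),'foot?')
E
```

```text
2617 [ 564.10043255 -239.56072033   98.42448857] [ 516.39713997 -284.67490966   97.00076541] [ 605.74576411 -196.38596094  100.99243059]
1621 [ 562.66035801 -239.58459053  113.55418871] [ 535.03329481 -266.13421061  109.03057493] [ 588.28331474 -213.62094341  118.97353811]
268 [ 562.16225931 -240.33276423  121.50076061] [ 552.65590796 -250.13166537  119.53695913] [ 571.78484203 -230.97608286  123.44339051]
((561.6050415039062, -239.75311279296875), 26.874618530273438)
top ((561.7281494140625, -239.1458740234375), 27.161523818969727)
top ((561.97509765625, 135.96817016601562), 13.71131706237793)
scene ((564.0067749023438, -238.2694854736328), 27.73048210144043)
scene ((564.1904296875, 135.27792358398438), 13.196532249450684)
cup base corners-> [array([611.8, 157.9]), array([586.4,  85.1]), array([510.9, 110.2]), array([538.1, 182.4])]
flange [ 561.86214102 -239.36372358  115.        ] foot?
```

View pics/w1c.png

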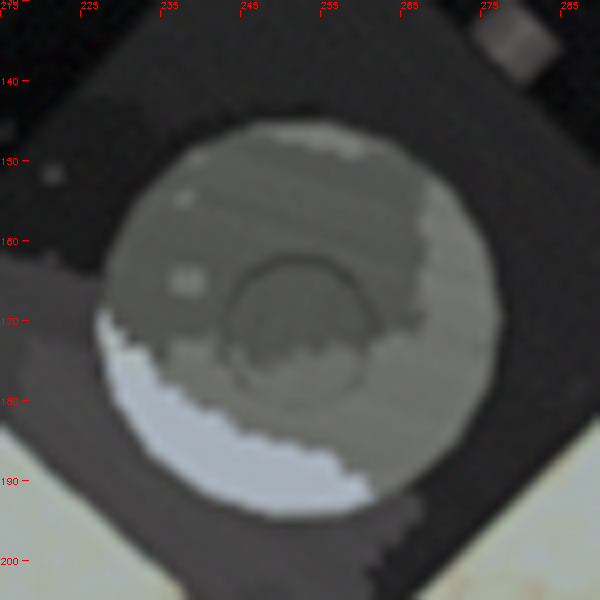

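Request:
send_rows --deltas '[{"offset": [0, 48, 0], "angular": [0, 0, 0]}, {"offset": [0, 96, 0], "angular": [0, 0, 0]}, {"offset": [0, 144, 0], "angular": [0, 0, 0]}, {"offset": [0, 192, 0], "angular": [0, 0, 0]}, {"offset": [0, 240, 0], "angular": [0, 0, 0]}]'

```text
clock: 2.05
tool_pos: [562.2, 1.2, 319.4]
orientation: [[0.97, 0.241, 0.0], [0.241, -0.97, -0.0], [-0.0, 0.0, -1.0]]
force: [1.0, -0.0, -0.2]
grip_width: 85.1
```

Request:
send_rows --deltas '[{"offset": [0, 48, 0], "angular": [0, 0, 0]}, {"offset": [0, 96, 0], "angular": [0, 0, 0]}, {"offset": [0, 134, 0], "angular": [0, 0, 0]}, {"offset": [0, 134, 0], "angular": [0, 0, 0]}, {"offset": [0, 134, 0], "angular": [0, 0, 0]}]'

```text
clock: 2.55
tool_pos: [562.8, 134.2, 319.2]
orientation: [[0.97, 0.244, -0.0], [0.244, -0.97, -0.0], [-0.0, 0.0, -1.0]]
force: [0.9, -0.8, -0.2]
grip_width: 85.0
```

```bash
python3 - <<'E'
from plant import r
import pickle
from h import *
f=r.grab_frame("wrist"); pickle.dump(f,open('w2.pkl','wb'))
s=r.sense(); print(s["clock"],s["tool_pos"],s["force"])
cv2.imwrite('pics/w2.png',f["image"][:,:,::-1])
C=cloud(f); c=C.reshape(-1,3)
m=(c[:,2]>109)&(c[:,2]<119)&(np.hypot(c[:,0]-563,c[:,1]-136)<25);print(m.sum(),c[m].mean(0),cv2.minEnclosingCircle(c[m][:,:2].astype(np.float32)))
m=(c[:,2]>58)&(c[:,2]<68)&(np.hypot(c[:,0]-563,c[:,1]-136)<40);print(m.sum(),c[m].mean(0),cv2.minEnclosingCircle(c[m][:,:2].astype(np.float32)))
m=(c[:,2]>30)&(c[:,2]<38)&(np.hypot(c[:,0]-563,c[:,1]-136)<40);print(m.sum(),c[m].mean(0),cv2.minEnclosingCircle(c[m][:,:2].astype(np.float32)))
E
```

```text
2.6 [562.92236461 133.52256645 319.28033131] [-0.71558897  0.08460615 -0.03820959]
484 [561.89823716 134.64854837 111.25951715] ((561.4990844726562, 134.5960693359375), 13.810538291931152)
718 [567.96354228 136.59042659  61.35326264] ((561.621337890625, 134.76502990722656), 25.576061248779297)
223 [578.21476467 135.90645061  32.21878834] ((562.7610473632812, 134.1120147705078), 29.251346588134766)
```

View pics/w2.png

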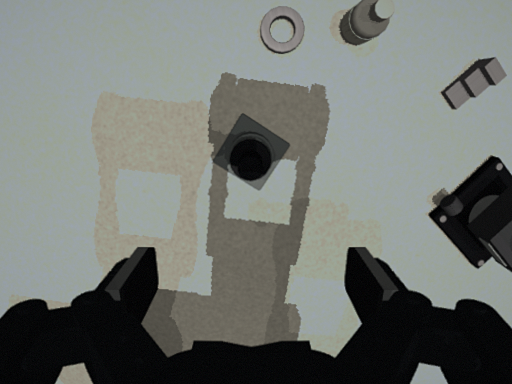

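The wrist view shows the tool at about (250,158), with nothing else near the jaws. Wrist, top and scene views put the tool-to-cap offset at about (0, −374.4), agreeing to 1 mm. I'll descend and grip.

Request:
send_rows --deltas '[{"offset": [-0.5, 0, -48], "angular": [0, 0, 0]}, {"offset": [-0.5, 0, -96], "angular": [0, 0, 0]}, {"offset": [-0.5, 0, -140], "angular": [0, 0, 0]}, {"offset": [-0.5, 0, -170], "angular": [0, 0, 0]}, {"offset": [-0.5, 0, -190], "angular": [0, 0, 0]}]'

```text
clock: 3.1
tool_pos: [561.7, 132.5, 127.0]
orientation: [[0.971, 0.241, -0.003], [0.241, -0.971, -0.001], [-0.003, -0.0, -1.0]]
force: [0.3, -0.3, 0.6]
grip_width: 85.1
```

Request:
send_rows --deltas '[{"offset": [0, 0, -15], "angular": [0, 0, 0]}, {"offset": [0, 0, -30], "angular": [0, 0, 0]}, {"offset": [0, 0, -42], "angular": [0, 0, 0]}, {"offset": [0, 0, -54], "angular": [0, 0, 0]}, {"offset": [0, 0, -54], "angular": [0, 0, 0]}]'

```text
clock: 3.6
tool_pos: [562.0, 134.0, 74.0]
orientation: [[0.97, 0.242, -0.002], [0.242, -0.97, -0.0], [-0.002, -0.0, -1.0]]
force: [0.4, -0.2, 0.2]
grip_width: 85.7
```

Request:
send_rows --deltas '[{"offset": [0, 0, 0], "angular": [0, 0, 0]}, {"offset": [0, 0, 0], "angular": [0, 0, 0]}, {"offset": [0, 0, 0], "angular": [0, 0, 0]}, {"offset": [0, 0, 0], "angular": [0, 0, 0]}, {"offset": [0, 0, 0], "angular": [0, 0, 0]}]' --fingers 1 --squeeze 80

```text
clock: 4.1
tool_pos: [562.8, 134.9, 75.9]
orientation: [[0.97, 0.243, 0.001], [0.243, -0.97, 0.0], [0.001, 0.0, -1.0]]
force: [-1.0, 0.9, 7.2]
grip_width: 26.9
```

Request:
send_rows --deltas '[{"offset": [0, 0, 0], "angular": [0, 0, 0]}, {"offset": [0, 0, 0], "angular": [0, 0, 0]}, {"offset": [0, 0, 0], "angular": [0, 0, 0]}, {"offset": [0, 0, 0], "angular": [0, 0, 0]}, {"offset": [0, 0, 0], "angular": [0, 0, 0]}]'

```text
clock: 4.6
tool_pos: [562.9, 135.0, 75.9]
orientation: [[0.97, 0.244, 0.001], [0.244, -0.97, 0.0], [0.001, 0.0, -1.0]]
force: [-0.7, 1.2, 7.1]
grip_width: 26.6
```

Request:
send_rows --deltas '[{"offset": [0, 0, 1], "angular": [0, 0, 0]}, {"offset": [0, 0, 4], "angular": [0, 0, 0]}, {"offset": [0, 0, 15], "angular": [0, 0, 0]}, {"offset": [0, 0, 35], "angular": [0, 0, 0]}, {"offset": [0, 0, 60], "angular": [0, 0, 0]}]'

```text
clock: 5.1
tool_pos: [562.0, 134.7, 136.0]
orientation: [[0.97, 0.243, -0.001], [0.243, -0.97, -0.0], [-0.001, -0.0, -1.0]]
force: [0.4, 0.1, -2.4]
grip_width: 26.7
```

Request:
send_rows --deltas '[{"offset": [0, 0, 30], "angular": [0, 0, 0]}, {"offset": [0, 0, 60], "angular": [0, 0, 0]}, {"offset": [0, 0, 90], "angular": [0, 0, 0]}, {"offset": [0, 0, 100], "angular": [0, 0, 0]}, {"offset": [0, 0, 100], "angular": [0, 0, 0]}]'

```text
clock: 5.6
tool_pos: [563.1, 134.9, 236.7]
orientation: [[0.97, 0.243, 0.003], [0.243, -0.97, 0.0], [0.003, 0.0, -1.0]]
force: [-0.2, -0.5, -2.6]
grip_width: 26.3
```

```bash
python3 - <<'E'
from plant import r
import pickle
from h import *
f=r.grab_frame("scene"); pickle.dump(f,open('s2.pkl','wb'))
s=r.sense(); print(s["clock"],s["tool_pos"],s["orientation"].round(4).tolist(),s["force"],s["ft_torque"],s["grip_width"])
crop(f,180,60,340,200,5,'pics/s2.png')
f=r.grab_frame("wrist"); pickle.dump(f,open('w3.pkl','wb'))
cv2.imwrite('pics/w3.png',np.clip(f["image"][:,:,::-1].astype(float)*1.5,0,255).astype(np.uint8))
E
```

```text
5.65 [562.41261559 134.74772209 235.17088696] [[0.9699, 0.2433, 0.0003], [0.2433, -0.9699, 0.0], [0.0003, 0.0, -1.0]] [-1.17835046 -0.26454269 -2.3442301 ] [-0.00723956  0.03589774  0.01756497] 26.441447516992515
```

View pics/s2.png

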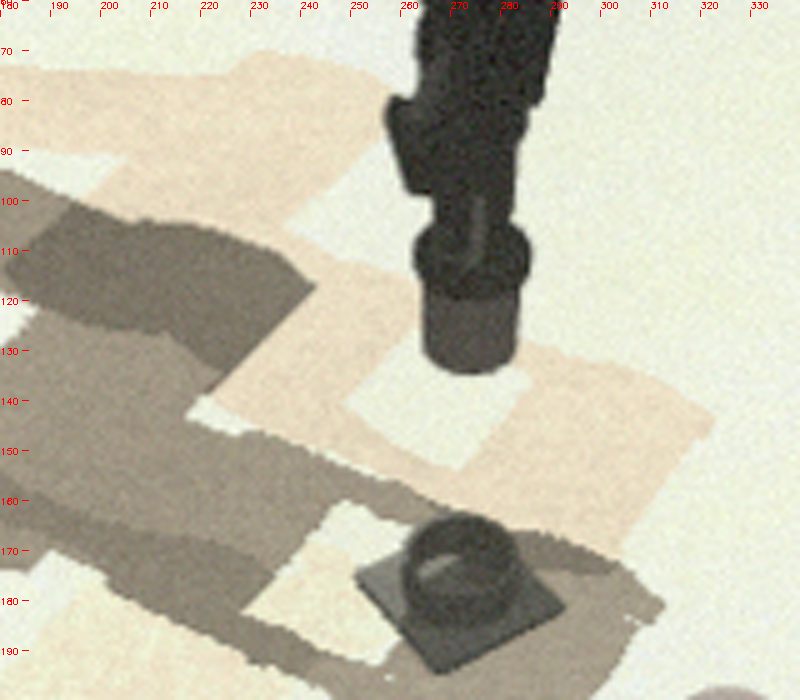

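View pics/w3.png

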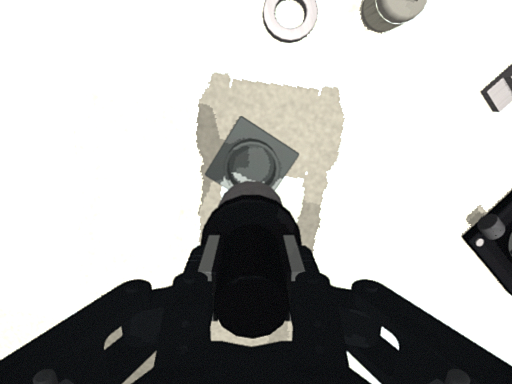

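The tool is held upright and the cup is empty and in place. I'll carry it over the cap.

Request:
send_rows --deltas '[{"offset": [0, -25, 0], "angular": [0, 0, 0]}, {"offset": [0, -65, 0], "angular": [0, 0, 0]}, {"offset": [0, -105, 0], "angular": [0, 0, 0]}, {"offset": [0, -145, 0], "angular": [0, 0, 0]}, {"offset": [0, -185, 0], "angular": [0, 0, 0]}]'

```text
clock: 6.2
tool_pos: [561.6, -51.6, 233.5]
orientation: [[0.97, 0.243, -0.003], [0.243, -0.97, 0.001], [-0.003, -0.001, -1.0]]
force: [0.6, 0.7, -2.4]
grip_width: 26.5
```

Request:
send_rows --deltas '[{"offset": [0, -40, 0], "angular": [0, 0, 0]}, {"offset": [0, -80, 0], "angular": [0, 0, 0]}, {"offset": [0, -120, 0], "angular": [0, 0, 0]}, {"offset": [0, -155, 0], "angular": [0, 0, 0]}, {"offset": [0, -180, 0], "angular": [0, 0, 0]}]'

```text
clock: 6.7
tool_pos: [561.6, -232.2, 233.2]
orientation: [[0.97, 0.242, -0.003], [0.242, -0.97, 0.001], [-0.002, -0.002, -1.0]]
force: [-0.0, 0.5, -2.8]
grip_width: 26.9
```

Request:
send_rows --deltas '[{"offset": [0, -9.4, 0], "angular": [0, 0, 0]}, {"offset": [0, -9.4, -10], "angular": [0, 0, 0]}, {"offset": [0, -9.4, -25], "angular": [0, 0, 0]}, {"offset": [0, -9.4, -35], "angular": [0, 0, 0]}, {"offset": [0, -9.4, -35], "angular": [0, 0, 0]}]'

```text
clock: 7.2
tool_pos: [561.6, -238.0, 198.0]
orientation: [[0.97, 0.244, -0.003], [0.244, -0.97, 0.002], [-0.003, -0.003, -1.0]]
force: [-0.3, -0.0, -3.3]
grip_width: 26.3
```

```bash
python3 - <<'E'
from plant import r
import pickle
from h import *
for n in ["scene","top"]:
    f=r.grab_frame(n); pickle.dump(f,open(n+'3.pkl','wb'))
    if n=="scene": crop(f,110,190,220,300,6,'pics/s3.png')
    else: crop(f,315,160,415,260,6,'pics/t3.png')
s=r.sense(); print(s["clock"],s["tool_pos"],s["orientation"].round(4).tolist(),s["force"],s["ft_torque"],s["grip_width"])
E
```

```text
7.3 [ 562.58287382 -238.82812202  200.01124016] [[0.9697, 0.2441, -0.0007], [0.2441, -0.9697, 0.0005], [-0.0005, -0.0006, -1.0]] [ 0.07965947  0.33215574 -2.93794309] [ 0.03633494  0.03064873 -0.05428151] 26.261897213708323
```

View pics/s3.png

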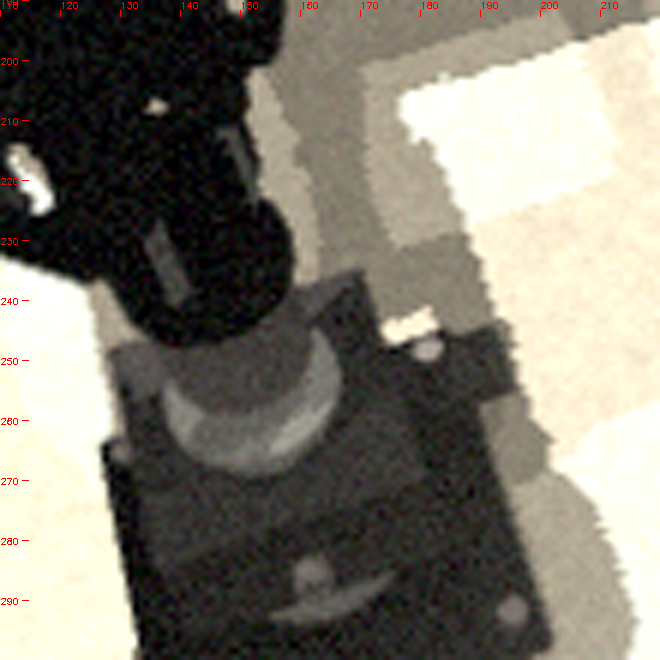

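```bash
python3 - <<'E'
import pickle
from h import *
from scipy.optimize import least_squares
def fit(p,R):
    q=least_squares(lambda c:np.hypot(p[:,0]-c[0],p[:,1]-c[1])-R,[562,-239],loss='soft_l1'); return q.x.round(2),np.sqrt(np.mean(q.fun**2)).round(2)
f=pickle.load(open('scene3.pkl','rb')); C=cloud(f); c=C.reshape(-1,3)
near=np.hypot(c[:,0]-563,c[:,1]+239)<32
h,e=np.histogram(c[near][:,2],bins=np.arange(95,200,4)); print(list(zip(e.astype(int).tolist(),h.tolist())))
for lo,hi in [(133,145),(145,155),(155,168)]:
    p=c[near&(c[:,2]>lo)&(c[:,2]<hi)]; 
    if len(p)>10: print(lo,len(p),fit(p,22))
p=c[near&(c[:,2]>172)&(c[:,2]<184)]; print('collar',len(p),fit(p,26) if len(p)>8 else '')
fl=pickle.load(open('scene.pkl','rb')); D=cloud(fl).reshape(-1,3)
p=D[(np.hypot(D[:,0]-564,D[:,1]+238)<34)&(D[:,2]>106)&(D[:,2]<113.)]; print('flange side',len(p),fit(p,27))
# outline-based flange in initial scene
m=((C[...,2]>105)&(C[...,2]<119)&(np.hypot(C[...,0]-564,C[...,1]+238)<30)); p=C[m]; print('flange now',p.min(0),p.max(0), len(p))
h0=cv2.convexHull(D[(D[:,2]>110)&(D[:,2]<118)&(np.hypot(D[:,0]-564,D[:,1]+238)<31)][:,:2].astype(np.float32))[:,0]; print('flange hull fit',fit(h0,27))
E
```

```text
[(95, 89), (99, 116), (103, 0), (107, 16), (111, 197), (115, 107), (119, 0), (123, 0), (127, 3), (131, 26), (135, 35), (139, 30), (143, 34), (147, 30), (151, 33), (155, 25), (159, 34), (163, 35), (167, 19), (171, 0), (175, 30), (179, 62), (183, 214), (187, 17), (191, 27), (195, 35)]
133 96 (array([ 561.73, -235.98]), np.float64(0.48))
145 82 (array([ 561.6 , -235.96]), np.float64(0.52))
155 102 (array([ 561.93, -236.27]), np.float64(0.55))
collar 141 (array([ 560.75, -236.23]), np.float64(3.98))
flange side 51 (array([ 563.08, -237.77]), np.float64(3.94))
flange now [ 543.27276114 -265.68046361  109.24874772] [ 591.0080428  -211.38478332  117.31725162] 320
flange hull fit (array([ 563.94, -238.09]), np.float64(0.44))
```

View pics/t3.png

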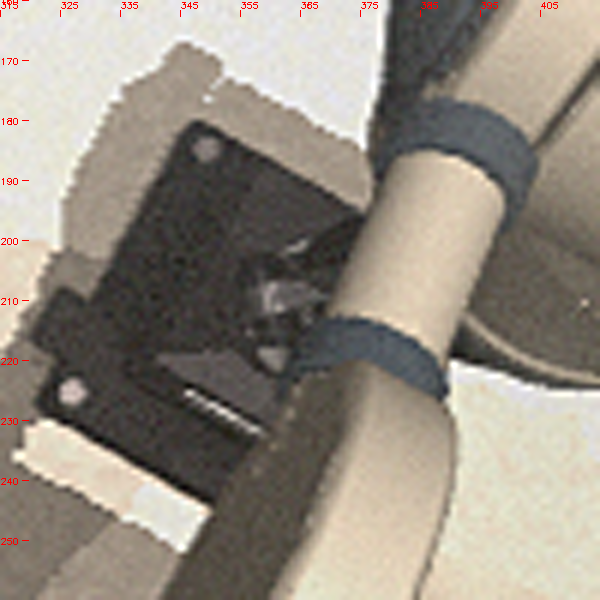

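```bash
python3 - <<'E'
import pickle
from h import *
from scipy.optimize import least_squares
def fit(p,R,c0):
    q=least_squares(lambda c:np.hypot(p[:,0]-c[0],p[:,1]-c[1])-R,c0,loss='soft_l1'); return len(p),q.x.round(2),np.sqrt(np.mean(q.fun**2)).round(2)
D=cloud(pickle.load(open('scene.pkl','rb'))).reshape(-1,3); E=cloud(pickle.load(open('s2.pkl','rb'))).reshape(-1,3)
n=np.hypot(D[:,0]-563,D[:,1]-135)<20
print('init handle side',fit(D[n&(D[:,2]>72)&(D[:,2]<104)],14,[563,135]))
n=np.hypot(E[:,0]-563,E[:,1]-135)<32
for lo,hi in [(172,190),(190,207)]: print('lifted body',fit(E[n&(E[:,2]>lo)&(E[:,2]<hi)],22,[563,135]))
print('lowest z',np.percentile(E[n&(E[:,2]>120)][:,2],[0,1,3]))
F=cloud(pickle.load(open('scene3.pkl','rb'))).reshape(-1,3);n=np.hypot(F[:,0]-563,F[:,1]+239)<26
print('low now',np.percentile(F[n&(F[:,2]>122)][:,2],[0,1,3]))
# block side faces in initial scene: fit, compare with top-face hull centre
h=D[(D[:,2]>96)&(D[:,2]<103)&(np.hypot(D[:,0]-563,D[:,1]+238)<65)][:,:2].astype(np.float32); print('head top rect',cv2.minAreaRect(h))
E
```

```text
init handle side (104, array([562.38, 136.88]), np.float64(0.88))
lifted body (117, array([562.81, 137.02]), np.float64(0.91))
lifted body (120, array([563.06, 136.84]), np.float64(0.82))
lowest z [168.60571067 171.99157973 175.97643494]
low now [129.03375481 134.51322767 140.36356836]
head top rect ((563.4196166992188, -238.21047973632812), (85.31651306152344, 86.4276123046875), 60.40525436401367)
```

The scene camera's side fits carry a bias of about (−1.7, +1.6). With that removed, tool and cap are coaxial to about 0.5 mm and the tool is upright. I'll lower it over the boss.

Request:
send_rows --deltas '[{"offset": [0, 0, -3], "angular": [0, 0, 0]}, {"offset": [0, 0, -6], "angular": [0, 0, 0]}, {"offset": [0, 0, -9], "angular": [0, 0, 0]}, {"offset": [0, 0, -11], "angular": [0, 0, 0]}, {"offset": [0, 0, -12], "angular": [0, 0, 0]}]'

```text
clock: 7.8
tool_pos: [562.5, -239.6, 188.1]
orientation: [[0.97, 0.243, -0.0], [0.243, -0.97, 0.0], [-0.0, -0.0, -1.0]]
force: [0.1, -0.7, -4.0]
grip_width: 26.3
```

Request:
send_rows --deltas '[{"offset": [0, 0, -0.5], "angular": [0, 0, 0]}, {"offset": [0, 0, -1], "angular": [0, 0, 0]}, {"offset": [0, 0, -1.5], "angular": [0, 0, 0]}, {"offset": [0, 0, -2], "angular": [0, 0, 0]}, {"offset": [0, 0, -2.5], "angular": [0, 0, 0]}]'

```text
clock: 8.3
tool_pos: [562.6, -239.6, 185.8]
orientation: [[0.97, 0.243, 0.0], [0.243, -0.97, -0.0], [0.0, 0.0, -1.0]]
force: [-1.0, -0.5, -2.9]
grip_width: 26.8
```

Request:
send_rows --deltas '[{"offset": [0, 0, -0.5], "angular": [0, 0, 0]}, {"offset": [0, 0, -1], "angular": [0, 0, 0]}, {"offset": [0, 0, -1.5], "angular": [0, 0, 0]}, {"offset": [0, 0, -2], "angular": [0, 0, 0]}]'

```text
clock: 8.7
tool_pos: [562.6, -239.6, 183.7]
orientation: [[0.97, 0.243, -0.0], [0.243, -0.97, 0.0], [-0.0, -0.0, -1.0]]
force: [-0.4, 0.2, -2.2]
grip_width: 26.2
```

Request:
send_rows --deltas '[{"offset": [0, 0, -0.4], "angular": [0, 0, 0]}, {"offset": [0, 0, -0.8], "angular": [0, 0, 0]}, {"offset": [0, 0, -1.2], "angular": [0, 0, 0]}, {"offset": [0, 0, -1.6], "angular": [0, 0, 0]}]'

```text
clock: 9.1
tool_pos: [562.7, -239.7, 182.3]
orientation: [[0.97, 0.243, 0.0], [0.243, -0.97, -0.0], [0.0, 0.0, -1.0]]
force: [-0.5, 0.6, -0.0]
grip_width: 26.2
```

Request:
send_rows --deltas '[{"offset": [0, 0, -0.4], "angular": [0, 0, 0]}, {"offset": [0, 0, -0.8], "angular": [0, 0, 0]}, {"offset": [0, 0, -1.2], "angular": [0, 0, 0]}]'

```text
clock: 9.4
tool_pos: [562.7, -239.6, 181.1]
orientation: [[0.97, 0.243, 0.0], [0.243, -0.97, -0.0], [0.0, 0.0, -1.0]]
force: [-0.8, 0.3, 2.0]
grip_width: 26.4
```

Contact came at TCP z ≈ 182.9, so the ring is at about 115 mm, which is the flange and not the boss top. I'll keep pressing slowly.

Request:
send_rows --deltas '[{"offset": [0, 0, -0.4], "angular": [0, 0, 0]}, {"offset": [0, 0, -0.8], "angular": [0, 0, 0]}, {"offset": [0, 0, -1.2], "angular": [0, 0, 0]}, {"offset": [0, 0, -1.6], "angular": [0, 0, 0]}, {"offset": [0, 0, -2], "angular": [0, 0, 0]}]'

```text
clock: 9.9
tool_pos: [562.7, -239.6, 179.1]
orientation: [[0.97, 0.243, 0.0], [0.243, -0.97, -0.0], [0.0, 0.0, -1.0]]
force: [-0.9, 0.4, 3.9]
grip_width: 26.2
```

Request:
send_rows --deltas '[{"offset": [0, 0, -0.4], "angular": [0, 0, 0]}, {"offset": [0, 0, -0.8], "angular": [0, 0, 0]}, {"offset": [0, 0, -1.2], "angular": [0, 0, 0]}, {"offset": [0, 0, -1.6], "angular": [0, 0, 0]}, {"offset": [0, 0, -2], "angular": [0, 0, 0]}]'

```text
clock: 10.4
tool_pos: [562.7, -239.6, 177.1]
orientation: [[0.97, 0.243, 0.0], [0.243, -0.97, -0.0], [0.0, 0.0, -1.0]]
force: [-0.9, -0.5, 6.3]
grip_width: 26.2
```

Request:
send_rows --deltas '[{"offset": [0, 0, -0.4], "angular": [0, 0, 0]}, {"offset": [0, 0, -0.8], "angular": [0, 0, 0]}, {"offset": [0, 0, -1.2], "angular": [0, 0, 0]}, {"offset": [0, 0, -1.6], "angular": [0, 0, 0]}, {"offset": [0, 0, -2], "angular": [0, 0, 0]}]'

```text
clock: 10.9
tool_pos: [562.7, -239.7, 175.2]
orientation: [[0.97, 0.243, 0.0], [0.243, -0.97, -0.0], [0.0, 0.0, -1.0]]
force: [-0.2, 0.6, 7.5]
grip_width: 26.2
```

Request:
send_rows --deltas '[{"offset": [0, 0, -0.4], "angular": [0, 0, 0]}, {"offset": [0, 0, -0.8], "angular": [0, 0, 0]}, {"offset": [0, 0, -1.2], "angular": [0, 0, 0]}, {"offset": [0, 0, -1.6], "angular": [0, 0, 0]}]'

```text
clock: 11.3
tool_pos: [562.8, -239.7, 173.7]
orientation: [[0.97, 0.243, 0.001], [0.243, -0.97, -0.0], [0.0, 0.0, -1.0]]
force: [-0.6, 0.3, 9.5]
grip_width: 26.1
```

Request:
send_rows --deltas '[{"offset": [0, 0, -0.3], "angular": [0, 0, 0]}, {"offset": [0, 0, -0.6], "angular": [0, 0, 0]}, {"offset": [0, 0, -0.9], "angular": [0, 0, 0]}]'

```text
clock: 11.6
tool_pos: [562.8, -239.7, 172.9]
orientation: [[0.97, 0.243, 0.001], [0.243, -0.97, -0.0], [0.001, 0.0, -1.0]]
force: [-1.9, 1.1, 10.5]
grip_width: 26.2
```

Request:
send_rows --deltas '[{"offset": [0, 0, -0.3], "angular": [0, 0, 0]}, {"offset": [0, 0, -0.6], "angular": [0, 0, 0]}, {"offset": [0, 0, -0.9], "angular": [0, 0, 0]}]'

```text
clock: 11.9
tool_pos: [562.9, -239.7, 172.1]
orientation: [[0.97, 0.243, 0.001], [0.243, -0.97, -0.0], [0.001, 0.001, -1.0]]
force: [-1.2, 1.0, 10.4]
grip_width: 26.5
```

Request:
send_rows --deltas '[{"offset": [0, 0, -0.3], "angular": [0, 0, 0]}, {"offset": [0, 0, -0.6], "angular": [0, 0, 0]}, {"offset": [0, 0, -0.9], "angular": [0, 0, 0]}]'

```text
clock: 12.2
tool_pos: [562.9, -239.8, 171.3]
orientation: [[0.97, 0.243, 0.001], [0.243, -0.97, -0.001], [0.001, 0.001, -1.0]]
force: [-0.5, 1.1, 12.2]
grip_width: 26.7
```

Request:
send_rows --deltas '[{"offset": [0, 0, -0.3], "angular": [0, 0, 0]}, {"offset": [0, 0, -0.6], "angular": [0, 0, 0]}]'

```text
clock: 12.4
tool_pos: [563.0, -239.8, 170.7]
orientation: [[0.97, 0.243, 0.001], [0.243, -0.97, -0.001], [0.001, 0.001, -1.0]]
force: [-0.6, 0.6, 12.6]
grip_width: 26.1
```

Request:
send_rows --deltas '[{"offset": [0, 0, -0.3], "angular": [0, 0, 0]}, {"offset": [0, 0, -0.6], "angular": [0, 0, 0]}]'

```text
clock: 12.6
tool_pos: [563.0, -239.8, 170.2]
orientation: [[0.97, 0.243, 0.001], [0.243, -0.97, -0.001], [0.001, 0.001, -1.0]]
force: [-0.7, 0.7, 12.9]
grip_width: 26.6
```

Request:
send_rows --deltas '[{"offset": [0, 0, -0.3], "angular": [0, 0, 0]}, {"offset": [0, 0, -0.6], "angular": [0, 0, 0]}]'

```text
clock: 12.8
tool_pos: [563.0, -239.8, 169.6]
orientation: [[0.97, 0.243, 0.001], [0.243, -0.97, -0.001], [0.001, 0.001, -1.0]]
force: [-1.1, 0.8, 14.1]
grip_width: 26.4
```

Request:
send_rows --deltas '[{"offset": [0, 0, -0.3], "angular": [0, 0, 0]}, {"offset": [0, 0, -0.6], "angular": [0, 0, 0]}]'

```text
clock: 13.0
tool_pos: [563.0, -239.8, 169.1]
orientation: [[0.97, 0.243, 0.001], [0.243, -0.97, -0.001], [0.001, 0.001, -1.0]]
force: [-1.0, 1.3, 14.4]
grip_width: 26.6
```

Request:
send_rows --deltas '[{"offset": [0, 0, -0.3], "angular": [0, 0, 0]}]'

```text
clock: 13.1
tool_pos: [563.0, -239.8, 168.8]
orientation: [[0.97, 0.243, 0.001], [0.243, -0.97, -0.001], [0.001, 0.001, -1.0]]
force: [-2.4, 0.1, 13.7]
grip_width: 26.3
```

```bash
python3 - <<'E'
from plant import r
import pickle
from h import *
f=r.grab_frame("scene"); pickle.dump(f,open('s4.pkl','wb')); crop(f,110,190,220,300,6,'pics/s4.png')
s=r.sense(); print(s["clock"],s["tool_pos"],s["force"],s["ft_torque"])
C=cloud(f).reshape(-1,3)
d=np.hypot(C[:,0]-563.5,C[:,1]+238.5)
m=(d>24)&(d<27)&(C[:,2]>92)&(C[:,2]<125);print('flange z',np.median(C[m][:,2]),m.sum())
m=(d>31)&(d<42)&(C[:,2]>70)&(C[:,2]<110)&(C[:,0]>565);print('head z',np.histogram(C[m][:,2],bins=np.arange(70,111,3)))
E
```

```text
13.15 [ 562.99656252 -239.78705189  168.71651793] [-0.18373077  0.34814907 13.21397894] [0.11689993 0.28883898 0.09606308]
flange z 100.04778109309575 101
head z (array([  7,   7,   8,   4,  37, 243,  37,   0,   0,   0,   0,   0,   0]), array([ 70,  73,  76,  79,  82,  85,  88,  91,  94,  97, 100, 103, 106,
       109]))
```

View pics/s4.png

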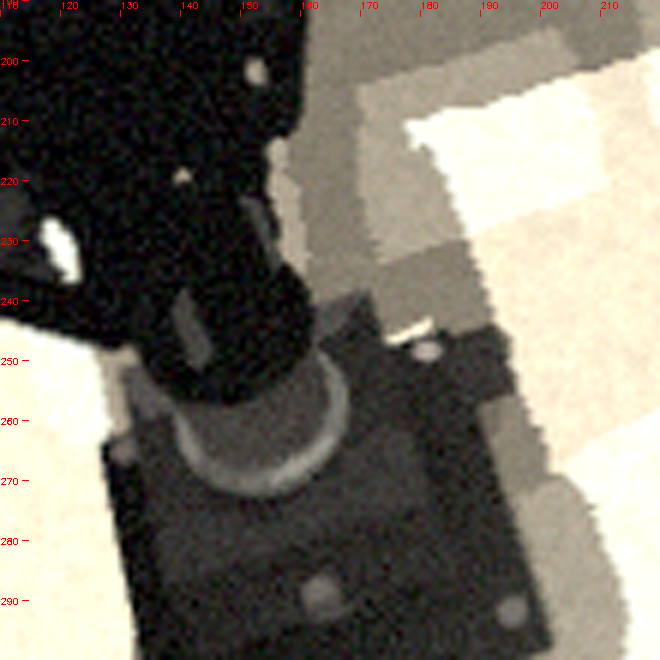

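The ring sits squarely. The head is down about 13 mm and the cap is still about 8 mm proud at roughly 16.5 N, so I'll continue in fine steps in case the head bottoms out.

Request:
send_rows --deltas '[{"offset": [0, 0, -0.2], "angular": [0, 0, 0]}, {"offset": [0, 0, -0.4], "angular": [0, 0, 0]}]'

```text
clock: 13.35
tool_pos: [563.1, -239.8, 168.4]
orientation: [[0.97, 0.243, 0.001], [0.243, -0.97, -0.001], [0.001, 0.001, -1.0]]
force: [-1.8, -0.2, 14.6]
grip_width: 26.7
```

Request:
send_rows --deltas '[{"offset": [0, 0, -0.2], "angular": [0, 0, 0]}, {"offset": [0, 0, -0.4], "angular": [0, 0, 0]}]'

```text
clock: 13.55
tool_pos: [563.1, -239.8, 168.0]
orientation: [[0.97, 0.243, 0.001], [0.243, -0.97, -0.001], [0.001, 0.001, -1.0]]
force: [-2.2, 0.3, 15.0]
grip_width: 26.3
```

Request:
send_rows --deltas '[{"offset": [0, 0, -0.2], "angular": [0, 0, 0]}, {"offset": [0, 0, -0.4], "angular": [0, 0, 0]}]'

```text
clock: 13.75
tool_pos: [563.1, -239.8, 167.7]
orientation: [[0.97, 0.243, 0.001], [0.243, -0.97, -0.001], [0.001, 0.001, -1.0]]
force: [-1.3, 1.5, 15.4]
grip_width: 26.4
```

Request:
send_rows --deltas '[{"offset": [0, 0, -0.2], "angular": [0, 0, 0]}]'

```text
clock: 13.85
tool_pos: [563.1, -239.8, 167.5]
orientation: [[0.97, 0.243, 0.002], [0.243, -0.97, -0.001], [0.001, 0.001, -1.0]]
force: [-0.5, 1.3, 15.2]
grip_width: 26.5
```

Request:
send_rows --deltas '[{"offset": [0, 0, -0.2], "angular": [0, 0, 0]}, {"offset": [0, 0, -0.4], "angular": [0, 0, 0]}]'

```text
clock: 14.05
tool_pos: [563.1, -239.8, 167.1]
orientation: [[0.97, 0.243, 0.002], [0.243, -0.97, -0.001], [0.001, 0.001, -1.0]]
force: [-0.8, 1.0, 15.6]
grip_width: 26.5
```

Request:
send_rows --deltas '[{"offset": [0, 0, -0.2], "angular": [0, 0, 0]}]'

```text
clock: 14.15
tool_pos: [563.1, -239.8, 166.9]
orientation: [[0.97, 0.243, 0.002], [0.243, -0.97, -0.001], [0.001, 0.001, -1.0]]
force: [-2.0, 1.2, 15.9]
grip_width: 26.5
```

Request:
send_rows --deltas '[{"offset": [0, 0, -0.2], "angular": [0, 0, 0]}]'

```text
clock: 14.25
tool_pos: [563.1, -239.8, 166.7]
orientation: [[0.97, 0.243, 0.002], [0.243, -0.97, -0.001], [0.001, 0.001, -1.0]]
force: [-1.1, 1.5, 16.3]
grip_width: 26.2
```

Request:
send_rows --deltas '[{"offset": [0, 0, -0.2], "angular": [0, 0, 0]}]'

```text
clock: 14.35
tool_pos: [563.1, -239.8, 166.6]
orientation: [[0.97, 0.243, 0.002], [0.243, -0.97, -0.001], [0.001, 0.001, -1.0]]
force: [-1.0, 1.0, 17.3]
grip_width: 26.1
```

Request:
send_rows --deltas '[{"offset": [0, 0, -0.2], "angular": [0, 0, 0]}]'

```text
clock: 14.45
tool_pos: [563.1, -239.8, 166.4]
orientation: [[0.97, 0.243, 0.002], [0.243, -0.97, -0.001], [0.001, 0.001, -1.0]]
force: [-0.5, 1.3, 17.1]
grip_width: 27.0
```

```bash
python3 - <<'E'
from plant import r
import pickle
from h import *
for i in range(3):
    f=r.grab_frame("scene"); s=r.sense(); print(s["clock"],s["tool_pos"][2],s["force"])
C=cloud(f).reshape(-1,3)
d=np.hypot(C[:,0]-563.5,C[:,1]+238.5)
m=(d>23)&(d<26.5)&(C[:,2]>90)&(C[:,2]<125)&(C[:,0]>565);print('flange z',np.median(C[m][:,2]),m.sum())
m=(d>31)&(d<42)&(C[:,2]>80)&(C[:,2]<100)&(C[:,0]>565);print('head z',np.median(C[m][:,2]))
E
```

```text
14.5 166.32268089860946 [-2.05189139  1.03074424 16.50132243]
14.55 166.38271954775416 [-2.35890473  1.42404218 16.21134149]
14.6 166.35223645211937 [-1.80856907  1.36021073 16.03215235]
flange z 97.47827074982763 75
head z 84.45826137480128
```

Request:
send_rows --deltas '[{"offset": [0, 0, -0.2], "angular": [0, 0, 0]}]'

```text
clock: 14.7
tool_pos: [563.2, -239.8, 166.2]
orientation: [[0.97, 0.243, 0.002], [0.243, -0.97, -0.001], [0.001, 0.001, -1.0]]
force: [-1.2, 1.1, 16.2]
grip_width: 26.3
```

Request:
send_rows --deltas '[{"offset": [0, 0, -0.2], "angular": [0, 0, 0]}]'

```text
clock: 14.8
tool_pos: [563.1, -239.8, 166.0]
orientation: [[0.97, 0.243, 0.002], [0.243, -0.97, -0.001], [0.001, 0.001, -1.0]]
force: [-1.9, 1.3, 17.9]
grip_width: 26.5
```

Request:
send_rows --deltas '[{"offset": [0, 0, -0.1], "angular": [0, 0, 0]}]'

```text
clock: 14.9
tool_pos: [563.2, -239.8, 165.9]
orientation: [[0.97, 0.243, 0.002], [0.243, -0.97, -0.001], [0.001, 0.001, -1.0]]
force: [-1.4, 1.1, 16.6]
grip_width: 26.3
```

Request:
send_rows --deltas '[{"offset": [0, 0, -0.2], "angular": [0, 0, 0]}]'

```text
clock: 15.0
tool_pos: [563.1, -239.8, 165.7]
orientation: [[0.97, 0.243, 0.002], [0.243, -0.97, -0.001], [0.001, 0.001, -1.0]]
force: [-1.3, 1.6, 18.2]
grip_width: 26.1
```

Request:
send_rows --deltas '[{"offset": [0, 0, -0.2], "angular": [0, 0, 0]}]'

```text
clock: 15.1
tool_pos: [563.2, -239.8, 165.5]
orientation: [[0.97, 0.243, 0.002], [0.243, -0.97, -0.001], [0.001, 0.001, -1.0]]
force: [-1.9, 0.9, 18.0]
grip_width: 26.5
```

Request:
send_rows --deltas '[{"offset": [0, 0, 0], "angular": [0, 0, 0]}]'

```text
clock: 15.2
tool_pos: [563.2, -239.8, 165.5]
orientation: [[0.97, 0.243, 0.002], [0.243, -0.97, -0.001], [0.001, 0.001, -1.0]]
force: [-1.5, 0.9, 17.0]
grip_width: 26.1
```

Request:
send_rows --deltas '[{"offset": [0, 0, -0.2], "angular": [0, 0, 0]}]'

```text
clock: 15.3
tool_pos: [563.2, -239.8, 165.4]
orientation: [[0.97, 0.243, 0.002], [0.243, -0.97, -0.001], [0.001, 0.001, -1.0]]
force: [-1.9, 1.4, 17.7]
grip_width: 26.3
```

Request:
send_rows --deltas '[{"offset": [0, 0, -0.2], "angular": [0, 0, 0]}]'

```text
clock: 15.4
tool_pos: [563.2, -239.8, 165.2]
orientation: [[0.97, 0.243, 0.002], [0.243, -0.97, -0.001], [0.001, 0.001, -1.0]]
force: [-2.5, 1.2, 17.5]
grip_width: 26.8
```

```bash
python3 - <<'E'
from plant import r
import pickle
from h import *
for i in range(4):
    f=r.grab_frame("scene"); s=r.sense(); print(s["clock"],s["tool_pos"],s["force"],s["ft_torque"])
crop(f,110,190,220,300,6,'pics/s5.png')
C=cloud(f).reshape(-1,3)
d=np.hypot(C[:,0]-563.5,C[:,1]+238.5)
m=(d>23)&(d<26.5)&(C[:,2]>90)&(C[:,2]<125)&(C[:,0]>565);p=C[m];A=np.c_[p[:,:2]-[563.5,-238.5],np.ones(len(p))];print('flange plane',np.linalg.lstsq(A,p[:,2],rcond=None)[0],len(p))
m=(d>31)&(d<42)&(C[:,2]>80)&(C[:,2]<100)&(C[:,0]>565);print('head z',np.median(C[m][:,2]))
from scipy.optimize import least_squares
for lo,hi in [(101,110),(110,120),(120,135)]:
    p=C[(d<26)&(C[:,2]>lo)&(C[:,2]<hi)]
    q=least_squares(lambda c:np.hypot(p[:,0]-c[0],p[:,1]-c[1])-22,[563,-238],loss='soft_l1');print(lo,len(p),q.x)
E
```

```text
15.45 [ 563.14920622 -239.78547582  165.15210446] [-1.55873926  1.02237233 17.11986299] [0.2977559  0.40851375 0.01930123]
15.5 [ 563.15366154 -239.84020665  165.14914901] [-1.55968949  2.51628043 17.80079307] [0.33319143 0.35359526 0.03874096]
15.55 [ 563.14669553 -239.82470062  165.16356533] [-2.27120086  1.55755479 17.83002637] [0.35042354 0.40900232 0.02112298]
15.6 [ 563.14895589 -239.82980193  165.15684781] [-2.77444698  1.48612707 17.68759091] [0.35637893 0.41909145 0.08732567]
flange plane [1.35484056e-01 2.01155539e-02 9.50889864e+01] 77
head z 83.50054241265889
101 61 [ 563.38167725 -238.0760177 ]
110 68 [ 563.43159213 -238.03987795]
120 104 [ 563.71758851 -238.39436795]
```

View pics/s5.png

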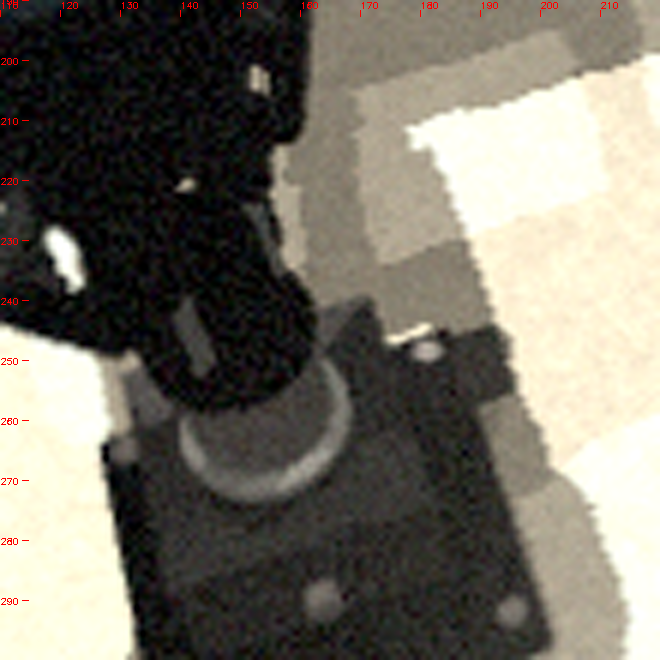

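The press deflects the arm slightly outwards, to +x and −y. That side-loads the cap by about 2.5 N and probably adds friction, so I'll back off the lateral error and the small tilt.

Request:
send_rows --deltas '[{"offset": [-0.3, 0.15, 0], "angular": [0.0005, 0.001, 0]}, {"offset": [-0.6, 0.3, 0], "angular": [0.001, 0.002, 0]}]'

```text
clock: 15.8
tool_pos: [562.9, -239.8, 165.3]
orientation: [[0.97, 0.243, 0.0], [0.243, -0.97, -0.0], [0.0, 0.0, -1.0]]
force: [0.7, -1.2, 16.7]
grip_width: 26.3
```

Request:
send_rows --deltas '[{"offset": [-0.3, 0.2, 0], "angular": [0, 0, 0]}, {"offset": [-0.3, 0.2, 0], "angular": [0, 0, 0]}]'

```text
clock: 16.0
tool_pos: [562.8, -239.7, 165.4]
orientation: [[0.97, 0.243, 0.001], [0.243, -0.97, -0.001], [0.001, 0.001, -1.0]]
force: [0.2, -0.2, 17.8]
grip_width: 26.8
```

```bash
python3 - <<'E'
from plant import r
for i in range(4):
    f=r.grab_frame("scene"); s=r.sense(); print(s["clock"],s["tool_pos"],s["orientation"][:,2],s["force"],s["ft_torque"])
E
```

```text
16.05 [ 562.76510982 -239.72809865  165.40391078] [ 8.95617485e-04 -5.84756243e-04 -9.99999428e-01] [ 1.10901023  0.09286996 16.62184527] [-0.08182672 -0.13534895  0.04815351]
16.1 [ 562.8044919  -239.73218679  165.40727119] [ 9.45180048e-04 -5.99947862e-04 -9.99999373e-01] [-0.50289549 -0.83303269 17.59661697] [-0.12553632 -0.15133464  0.04434017]
16.15 [ 562.81447284 -239.71951156  165.41814788] [ 9.68178382e-04 -5.85604862e-04 -9.99999360e-01] [ 1.18901306e-02 -3.20458631e-01  1.72603835e+01] [-0.07244224 -0.10118338  0.02844804]
16.2 [ 562.81083181 -239.70482645  165.4243276 ] [ 9.76636010e-04 -5.92756640e-04 -9.99999347e-01] [-0.94374098 -0.03621825 18.2095574 ] [-0.11269378 -0.1515488   0.00890718]
```

Request:
send_rows --deltas '[{"offset": [0, 0, -0.2], "angular": [0, 0, 0]}]'

```text
clock: 16.3
tool_pos: [562.8, -239.7, 165.2]
orientation: [[0.97, 0.243, 0.001], [0.243, -0.97, -0.001], [0.001, 0.001, -1.0]]
force: [-1.0, 0.2, 17.4]
grip_width: 26.5
```

Request:
send_rows --deltas '[{"offset": [0, 0, -0.2], "angular": [0, 0, 0]}]'

```text
clock: 16.4
tool_pos: [562.8, -239.7, 165.0]
orientation: [[0.97, 0.243, 0.001], [0.243, -0.97, -0.001], [0.001, 0.001, -1.0]]
force: [1.2, -0.8, 18.0]
grip_width: 26.5
```

```bash
python3 - <<'E'
from plant import r
import numpy as np
from h import *
F=[];Z=[];H=[]
for i in range(6):
    f=r.grab_frame("scene"); s=r.sense(); F.append(s["force"]);Z.append(s["tool_pos"])
    C=cloud(f).reshape(-1,3); d=np.hypot(C[:,0]-563.5,C[:,1]+238.5)
    m=(d>31)&(d<42)&(C[:,2]>80)&(C[:,2]<100)&(C[:,0]>565);H.append(np.median(C[m][:,2]))
print(s["clock"],np.mean(Z,0),np.mean(F,0),H)
import pickle
D=cloud(pickle.load(open('scene.pkl','rb'))).reshape(-1,3);d=np.hypot(D[:,0]-563.5,D[:,1]+238.5)
m=(d>31)&(d<42)&(D[:,2]>90)&(D[:,2]<110)&(D[:,0]>565);print('head z init',np.median(D[m][:,2]))
m=(d>23)&(d<26.5)&(D[:,2]>90)&(D[:,2]<125)&(D[:,0]>565);print('fl z init',np.median(D[m][:,2]))
E
```

```text
16.7 [ 562.81023172 -239.72465119  165.0328245 ] [ 0.56062473 -0.13962015 17.83041022] [np.float64(83.3248524796578), np.float64(83.26820898445544), np.float64(83.20787099036181), np.float64(83.24854389386593), np.float64(83.26380937444355), np.float64(83.22317413007477)]
head z init 99.5693015675788
fl z init 113.3696178924846
```

Still no click at about 20.5 N. Before pushing further I'll check how concentric the ring is on the flange by overlaying predicted outlines.

```bash
cat > ov.py <<'E'
from plant import r
from h import *
import sys,pickle
def proj(f,P):
    M=np.linalg.inv(np.array(f["cam_to_world"])); c=P@M[:3,:3].T+M[:3,3]; c=c*[1,-1,-1]
    K=np.array([[f["fx"],0,f["cx"]],[0,f["fy"],f["cy"]],[0,0,1.]])
    return cv2.projectPoints(c,np.zeros(3),np.zeros(3),K,np.array(f["D"]))[0][:,0]
def circ(x,y,z,R): a=np.linspace(0,2*np.pi,180); return np.c_[x+R*np.cos(a),y+R*np.sin(a),0*a+z]
if __name__=="__main__":
    ims=[r.grab_frame("scene") for _ in range(3)]; f=ims[-1]; img=np.mean([i["image"] for i in ims],0)
    pickle.dump((f,img),open('ov.pkl','wb'))
    u0,v0,u1,v1,k=125,225,185,285,10
    c=cv2.resize(np.clip(img[v0:v1,u0:u1,::-1]*2.5,0,255).astype(np.uint8),None,fx=k,fy=k,interpolation=cv2.INTER_CUBIC)
    cv2.imwrite('pics/ov_raw%s.png'%sys.argv[1],c)
E
python3 ov.py 1
```

```text
(no output)
```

View pics/ov_raw1.png

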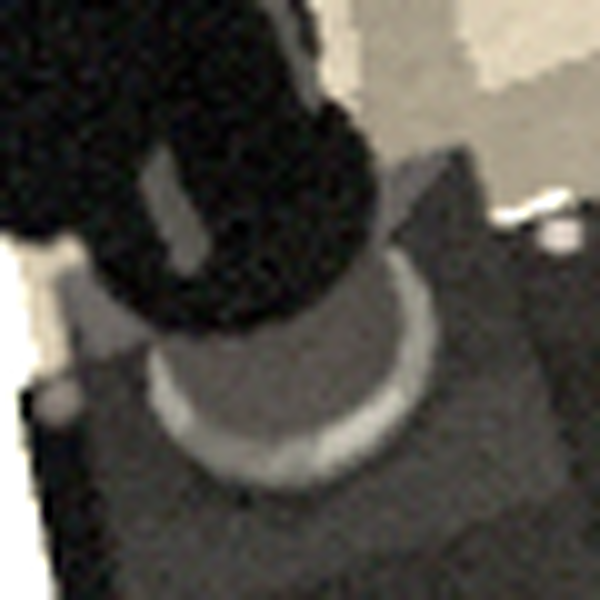

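```bash
python3 - <<'E'
from ov import *
from scipy.optimize import least_squares
f,img=pickle.load(open('ov.pkl','rb'))
def P(l): return (np.array(l)+.5)/10-.5+[125,225]
zf=97.2
ring=P([(405,330),(385,390),(340,425),(280,445),(220,430),(183,385)])
out=P([(150,365),(185,440),(225,475),(280,490),(340,475),(400,425),(437,340),(425,285)])
def dist(poly,pts): 
    return np.array([cv2.pointPolygonTest(poly.astype(np.float32).reshape(-1,1,2),(float(a),float(b)),True) for a,b in pts])
fr=lambda c:dist(proj(f,circ(c[0],c[1],zf,22)),ring)
def fo(c):
    a=proj(f,np.r_[circ(c[0],c[1],zf,27),circ(c[0],c[1],zf-6,27)]); h=cv2.convexHull(a.astype(np.float32))[:,0]; return dist(h,out)
a=least_squares(fr,[563,-238],diff_step=1e-3); b=least_squares(fo,[563,-238],diff_step=1e-3)
print(a.x,a.fun.round(2)); print(b.x,b.fun.round(2))
k=10;u0,v0=125,225
c=cv2.imread('pics/ov_raw1.png')
for p,col in [(circ(*a.x,zf,22),(0,0,255)),(circ(*b.x,zf,27),(0,255,0)),(circ(*b.x,zf-6,27),(255,255,0))]:
    q=((proj(f,p)-[u0,v0]+.5)*k-.5).astype(np.int32); cv2.polylines(c,[q.reshape(-1,1,2)],True,col,1)
cv2.imwrite('pics/ov1.png',c)
E
```

```text
[ 563.33829868 -237.13852617] [ 0.38 -0.1   0.06 -0.21  0.07  0.31]
[ 563.61709091 -237.48798184] [ 0.17  0.76  0.12 -0.53 -0.32  0.44  0.4   0.24]
```

View pics/ov1.png

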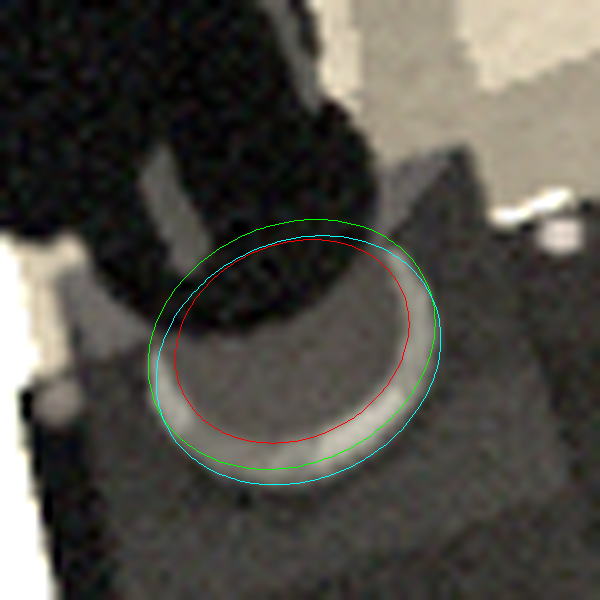

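Ring and flange are concentric to about 0.5 mm, so the setup is square. I'll make slightly more press, watching the average force.

Request:
send_rows --deltas '[{"offset": [0, 0, -0.2], "angular": [0, 0, 0]}]'

```text
clock: 16.95
tool_pos: [562.8, -239.7, 164.9]
orientation: [[0.97, 0.243, 0.001], [0.243, -0.97, -0.001], [0.001, 0.001, -1.0]]
force: [0.1, -0.2, 18.7]
grip_width: 26.4
```

Request:
send_rows --deltas '[{"offset": [0, 0, -0.1], "angular": [0, 0, 0.01]}, {"offset": [0, 0, -0.1], "angular": [0, 0, 0.02]}]'

```text
clock: 17.15
tool_pos: [561.6, -239.1, 163.4]
orientation: [[0.965, 0.263, -0.002], [0.263, -0.965, 0.001], [-0.002, -0.001, -1.0]]
force: [-0.8, 0.5, 10.1]
grip_width: 26.4
```

```bash
cat > st.py <<'E'
from plant import r
import numpy as np
from h import *
F=[];Z=[];H=[];G=[];T=[]
for i in range(4):
    f=r.grab_frame("scene"); s=r.sense(); F.append(s["force"]);Z.append(s["tool_pos"]);T.append(s["ft_torque"])
    C=cloud(f).reshape(-1,3); d=np.hypot(C[:,0]-563.5,C[:,1]+238.5)
    m=(d>31)&(d<42)&(C[:,2]>78)&(C[:,2]<103)&(C[:,0]>565);H.append(np.median(C[m][:,2]))
    m=(d>23.5)&(d<26.5)&(C[:,2]>85)&(C[:,2]<125)&(C[:,0]>565);G.append(np.median(C[m][:,2]))
print(s["clock"],np.mean(Z,0).round(2),s["orientation"][:,2].round(4),'F',np.mean(F,0).round(2),'T',np.mean(T,0).round(3),'head',np.mean(H).round(2),'flange',np.mean(G).round(2))
E
python3 st.py
```

```text
17.35 [ 561.71 -239.08  163.6 ] [-1.8e-03  9.0e-04 -1.0e+00] F [-1.51  1.59  9.97] T [ 0.139  0.242 -0.024] head 89.16 flange 94.29
```

It clicked: the force fell from about 18.7 to 10 N, and flange top minus head is now about 5–6 mm, which is flush. I'll unload gently and undo the small lateral and twist corrections.

Request:
send_rows --deltas '[{"offset": [0.3, -0.2, 1], "angular": [0, 0, 0]}, {"offset": [0.6, -0.3, 2], "angular": [0, 0, 0]}, {"offset": [0.9, -0.5, 3.5], "angular": [0, 0, 0]}, {"offset": [0.9, -0.5, 5], "angular": [0, 0, 0]}, {"offset": [0.9, -0.5, 6.5], "angular": [-0.001, -0.002, 0]}]'

```text
clock: 17.85
tool_pos: [562.3, -239.5, 169.6]
orientation: [[0.965, 0.263, -0.001], [0.263, -0.965, 0.0], [-0.001, -0.0, -1.0]]
force: [-0.5, -0.2, -1.2]
grip_width: 26.5
```

Request:
send_rows --deltas '[{"offset": [0, 0, 1.5], "angular": [0, 0, 0]}, {"offset": [0, 0, 3], "angular": [0, 0, 0]}, {"offset": [0, 0, 4.5], "angular": [0, 0, 0]}, {"offset": [0, 0, 6], "angular": [0, 0, 0]}, {"offset": [0, 0, 8], "angular": [0, 0, 0]}]'

```text
clock: 18.35
tool_pos: [562.6, -239.6, 177.9]
orientation: [[0.965, 0.263, -0.0], [0.263, -0.965, 0.0], [-0.0, -0.0, -1.0]]
force: [-0.6, -0.3, -3.2]
grip_width: 26.6
```

```bash
python3 st.py; python3 ov.py 2
```

```text
18.55 [ 562.69 -239.67  178.1 ] [ 1.e-04 -1.e-04 -1.e+00] F [ 0.06  0.38 -3.2 ] T [-0.011 -0.011  0.001] head 99.42 flange 104.7
```

View pics/ov_raw2.png

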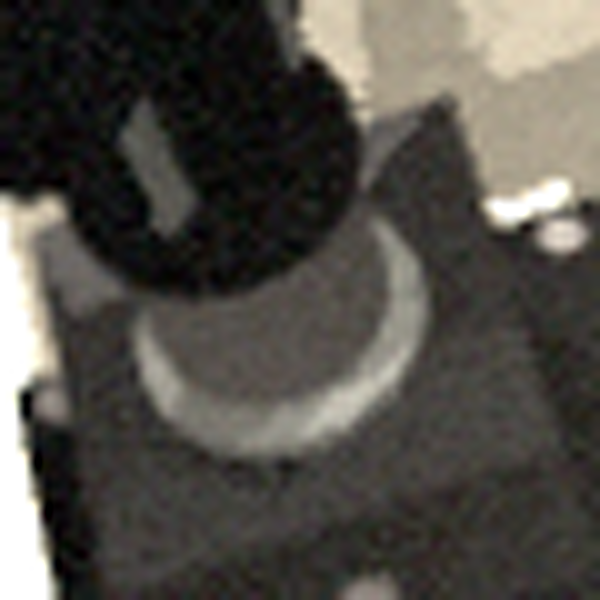

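Without load the flange top is 5.3 mm above the head; it was 13.8 mm before. I'll lift clear and go back to the cup.

Request:
send_rows --deltas '[{"offset": [0, 0, 6], "angular": [0, 0, 0]}, {"offset": [0, 0, 16], "angular": [0, 0, 0]}, {"offset": [0, 0, 30], "angular": [0, 0, 0]}, {"offset": [0, 0, 45], "angular": [0, 0, 0]}, {"offset": [0, 0, 58], "angular": [0, 0, 0]}]'

```text
clock: 19.2
tool_pos: [562.8, -239.7, 237.5]
orientation: [[0.965, 0.263, 0.001], [0.263, -0.965, -0.001], [0.001, 0.001, -1.0]]
force: [0.0, -0.5, -3.2]
grip_width: 26.4
```

Request:
send_rows --deltas '[{"offset": [0, 25, 0], "angular": [0, 0, -0.01]}, {"offset": [0, 65, 0], "angular": [0, 0, -0.02]}, {"offset": [0, 105, 0], "angular": [0, 0, -0.02]}, {"offset": [0, 145, 0], "angular": [0, 0, -0.02]}, {"offset": [0, 185, 0], "angular": [0, 0, -0.02]}]'

```text
clock: 19.7
tool_pos: [562.5, -53.2, 236.7]
orientation: [[0.97, 0.243, 0.001], [0.243, -0.97, -0.0], [0.001, 0.0, -1.0]]
force: [0.3, 1.0, -3.1]
grip_width: 26.5
```

Request:
send_rows --deltas '[{"offset": [0, 40, 0], "angular": [0, 0, 0]}, {"offset": [0, 80, 0], "angular": [0, 0, 0]}, {"offset": [0, 120, 0], "angular": [0, 0, 0]}, {"offset": [0, 155, 0], "angular": [0, 0, 0]}, {"offset": [0, 180, 0], "angular": [0, 0, 0]}]'

```text
clock: 20.2
tool_pos: [562.4, 127.7, 236.7]
orientation: [[0.97, 0.244, 0.001], [0.244, -0.97, 0.0], [0.001, -0.0, -1.0]]
force: [-0.3, -0.6, -2.5]
grip_width: 26.2
```

Request:
send_rows --deltas '[{"offset": [0, 9.4, 0], "angular": [0, 0, 0]}, {"offset": [0, 9.4, -30], "angular": [0, 0, 0]}, {"offset": [0, 9.4, -60], "angular": [0, 0, 0]}, {"offset": [0, 9.4, -80], "angular": [0, 0, 0]}, {"offset": [0, 9.4, -90], "angular": [0, 0, 0]}]'

```text
clock: 20.7
tool_pos: [562.0, 134.1, 144.6]
orientation: [[0.97, 0.243, -0.002], [0.243, -0.97, -0.0], [-0.002, -0.0, -1.0]]
force: [0.0, -0.2, -2.2]
grip_width: 26.5
```

```bash
python3 - <<'E'
from plant import r
import pickle
from h import *
from scipy.optimize import least_squares
f=r.grab_frame("scene"); pickle.dump(f,open('s6.pkl','wb')); crop(f,215,100,325,200,7,'pics/s6.png')
s=r.sense(); print(s["clock"],s["tool_pos"],s["orientation"][:,2].round(4),s["force"])
C=cloud(f).reshape(-1,3); d=np.hypot(C[:,0]-563,C[:,1]-135)
for lo,hi in [(82,100),(100,117)]:
    p=C[(d<26)&(C[:,2]>lo)&(C[:,2]<hi)]
    q=least_squares(lambda c:np.hypot(p[:,0]-c[0],p[:,1]-c[1])-22,[563,135],loss='soft_l1');print(lo,len(p),q.x)
d=np.hypot(C[:,0]-563.5,C[:,1]+238.5)
for a,b,lo,hi in [(31,40,90,110),(12,25,98,120),(0,8,100,130)]:
    m=(d>a)&(d<b)&(C[:,2]>lo)&(C[:,2]<hi); print(a,np.median(C[m][:,2]))
E
```

```text
20.75 [561.85689087 134.14060737 143.97325274] [-2.6e-03 -5.0e-04 -1.0e+00] [-0.19213186 -0.76165175 -6.22418287]
82 94 [561.43429972 135.80214286]
100 90 [561.90781569 135.79028651]
31 99.64331030520646
12 105.31389491652317
0 113.41983344052005
```

View pics/s6.png

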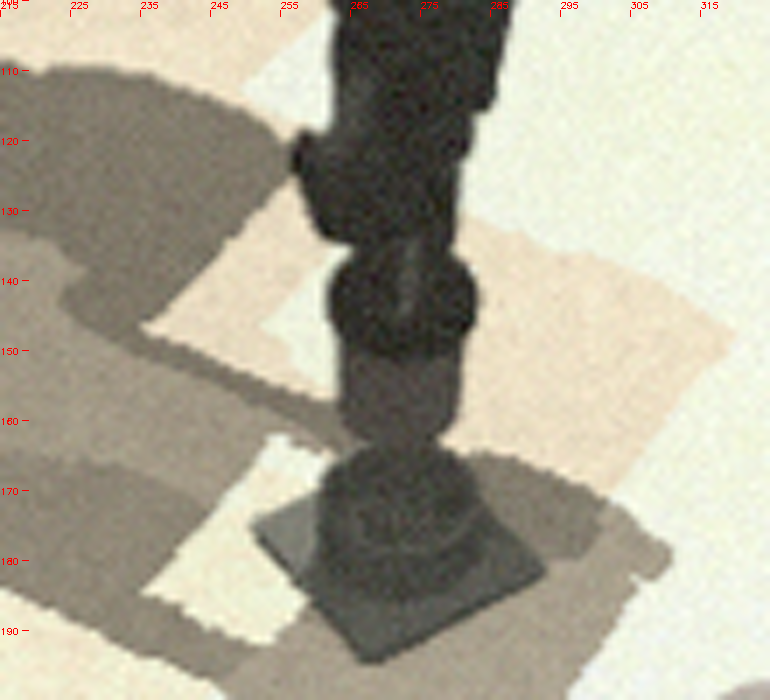

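The cap stays home: head 99.6, flange top 105.3, boss top 113.4. The tool is centred over the cup, so I'll lower it.

Request:
send_rows --deltas '[{"offset": [0, 0, 0], "angular": [0, 0, 0]}, {"offset": [0, 0, -15], "angular": [0, 0, 0]}, {"offset": [0, 0, -28], "angular": [0, 0, 0]}, {"offset": [0, 0, -38], "angular": [0, 0, 0]}, {"offset": [0, 0, -46], "angular": [0, 0, 0]}]'

```text
clock: 21.25
tool_pos: [562.6, 134.7, 99.4]
orientation: [[0.97, 0.243, -0.0], [0.243, -0.97, -0.0], [-0.0, 0.0, -1.0]]
force: [0.9, 0.0, -3.7]
grip_width: 26.3
```

Request:
send_rows --deltas '[{"offset": [0, 0, -5], "angular": [0, 0, 0]}, {"offset": [0, 0, -10], "angular": [0, 0, 0]}, {"offset": [0, 0, -15], "angular": [0, 0, 0]}, {"offset": [0, 0, -19], "angular": [0, 0, 0]}, {"offset": [0, 0, -21], "angular": [0, 0, 0]}]'

```text
clock: 21.75
tool_pos: [562.5, 134.8, 78.5]
orientation: [[0.97, 0.243, -0.0], [0.243, -0.97, -0.0], [-0.0, -0.0, -1.0]]
force: [-0.7, 0.4, -3.4]
grip_width: 26.3
```

Request:
send_rows --deltas '[{"offset": [0, 0, 0], "angular": [0, 0, 0]}, {"offset": [0, 0, -0.5], "angular": [0, 0, 0]}, {"offset": [0, 0, -1], "angular": [0, 0, 0]}, {"offset": [0, 0, -1.5], "angular": [0, 0, 0]}]'

```text
clock: 22.15
tool_pos: [562.7, 134.8, 77.5]
orientation: [[0.97, 0.243, 0.0], [0.243, -0.97, -0.0], [0.0, 0.0, -1.0]]
force: [0.4, 0.5, -3.2]
grip_width: 26.8
```

Request:
send_rows --deltas '[{"offset": [0, 0, -0.5], "angular": [0, 0, 0]}, {"offset": [0, 0, -1], "angular": [0, 0, 0]}, {"offset": [0, 0, -1], "angular": [0, 0, 0]}]'

```text
clock: 22.45
tool_pos: [562.5, 134.8, 76.3]
orientation: [[0.97, 0.243, -0.0], [0.243, -0.97, -0.0], [-0.0, 0.0, -1.0]]
force: [-0.5, -0.2, -3.6]
grip_width: 26.4
```

Request:
send_rows --deltas '[{"offset": [0, 0, -0.4], "angular": [0, 0, 0]}, {"offset": [0, 0, -0.8], "angular": [0, 0, 0]}, {"offset": [0, 0, -0.8], "angular": [0, 0, 0]}]'

```text
clock: 22.75
tool_pos: [562.7, 134.8, 75.9]
orientation: [[0.97, 0.243, 0.0], [0.243, -0.97, 0.0], [0.0, 0.0, -1.0]]
force: [-0.9, -0.3, 4.7]
grip_width: 26.6
```

The tool is standing on the cup floor: the load reversed from −3.6 to +4.7 N at the same height as the pick. I'll open a little first and then fully, then raise.

Request:
send_rows --deltas '[{"offset": [0, 0, 0.3], "angular": [0, 0, 0]}, {"offset": [0, 0, 0.3], "angular": [0, 0, 0]}, {"offset": [0, 0, 0.3], "angular": [0, 0, 0]}, {"offset": [0, 0, 0.3], "angular": [0, 0, 0]}, {"offset": [0, 0, 0.3], "angular": [0, 0, 0]}]' --fingers 0.3

```text
clock: 23.25
tool_pos: [562.6, 134.8, 75.8]
orientation: [[0.97, 0.243, -0.0], [0.243, -0.97, -0.0], [-0.0, 0.0, -1.0]]
force: [0.6, 0.4, -0.4]
grip_width: 59.7
```

Request:
send_rows --deltas '[{"offset": [0, 0, 0], "angular": [0, 0, 0]}, {"offset": [0, 0, 0], "angular": [0, 0, 0]}, {"offset": [0, 0, 0], "angular": [0, 0, 0]}, {"offset": [0, 0, 0], "angular": [0, 0, 0]}, {"offset": [0, 0, 0], "angular": [0, 0, 0]}]' --fingers 0

```text
clock: 23.75
tool_pos: [562.6, 134.8, 75.9]
orientation: [[0.97, 0.243, 0.0], [0.243, -0.97, -0.0], [-0.0, 0.0, -1.0]]
force: [0.2, -0.3, 0.7]
grip_width: 85.4
```

Request:
send_rows --deltas '[{"offset": [0, 0, 5], "angular": [0, 0, 0]}, {"offset": [0, 0, 15], "angular": [0, 0, 0]}, {"offset": [0, 0, 35], "angular": [0, 0, 0]}, {"offset": [0, 0, 65], "angular": [0, 0, 0]}, {"offset": [0, 0, 100], "angular": [0, 0, 0]}]'

```text
clock: 24.25
tool_pos: [562.1, 134.7, 177.2]
orientation: [[0.97, 0.243, -0.001], [0.243, -0.97, -0.0], [-0.001, -0.0, -1.0]]
force: [0.9, 0.0, 0.3]
grip_width: 85.1
```

Request:
send_rows --deltas '[{"offset": [0, 0, 40], "angular": [0, 0, 0]}, {"offset": [0, 0, 80], "angular": [0, 0, 0]}, {"offset": [-20, 0, 120], "angular": [0, 0, 0]}, {"offset": [-40, 0, 140], "angular": [0, 0, 0]}, {"offset": [-60, 0, 140], "angular": [0, 0, 0]}]'

```text
clock: 24.75
tool_pos: [503.0, 135.0, 319.9]
orientation: [[0.97, 0.243, 0.006], [0.243, -0.97, 0.001], [0.006, 0.001, -1.0]]
force: [0.0, 1.0, 0.8]
grip_width: 84.9
```

Request:
send_rows --deltas '[{"offset": [-30, 0, 0], "angular": [0, 0, 0]}, {"offset": [-60, 0, 0], "angular": [0, 0, 0]}, {"offset": [-80, 0, 0], "angular": [0, 0, 0]}, {"offset": [-80, 0, 0], "angular": [0, 0, 0]}, {"offset": [-80, 0, 0], "angular": [0, 0, 0]}]'

```text
clock: 25.25
tool_pos: [422.7, 134.8, 316.8]
orientation: [[0.97, 0.244, 0.002], [0.244, -0.97, 0.0], [0.002, 0.0, -1.0]]
force: [1.1, 0.8, 0.5]
grip_width: 85.2
```

```bash
python3 - <<'E'
from plant import r
import pickle
from h import *
for n in ["scene","top"]:
    f=r.grab_frame(n); cv2.imwrite(f'pics/{n}9.png',cv2.resize(np.clip(f["image"][:,:,::-1]*1.6,0,255).astype(np.uint8),(800,600)))
    C=cloud(f).reshape(-1,3); d=np.hypot(C[:,0]-563,C[:,1]+238.5)
    print(n,[np.median(C[(d>a)&(d<b)&(C[:,2]>lo)&(C[:,2]<hi)][:,2]).round(1) for a,b,lo,hi in [(31,40,90,110),(12,25,98,120),(0,8,100,130)]])
    m=(C[:,2]>109)&(C[:,2]<119)&(np.hypot(C[:,0]-563,C[:,1]-136)<20);print('handle top',C[m].mean(0),cv2.minEnclosingCircle(C[m][:,:2].astype(np.float32)))
s=r.sense(); print(s["clock"],s["tool_pos"],s["force"],s["grip_width"])
E
```

```text
scene [np.float64(99.5), np.float64(105.4), np.float64(113.7)]
handle top [564.40368287 134.34672104 112.73538447] ((563.872802734375, 134.76605224609375), 13.598766326904297)
top [np.float64(100.7), np.float64(106.6), np.float64(114.6)]
handle top [561.87764705 135.66531475 113.21537651] ((561.8511962890625, 135.7360382080078), 13.67251968383789)
25.35 [423.30213553 134.80709605 316.30532196] [-0.64004627  0.26257834  0.40700509] 85.55458100286923
```

View pics/scene9.png

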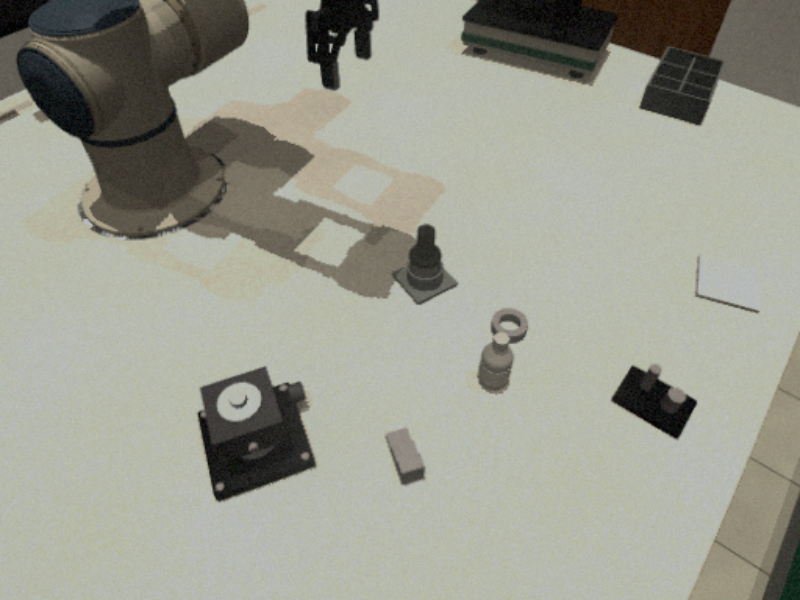

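View pics/top9.png

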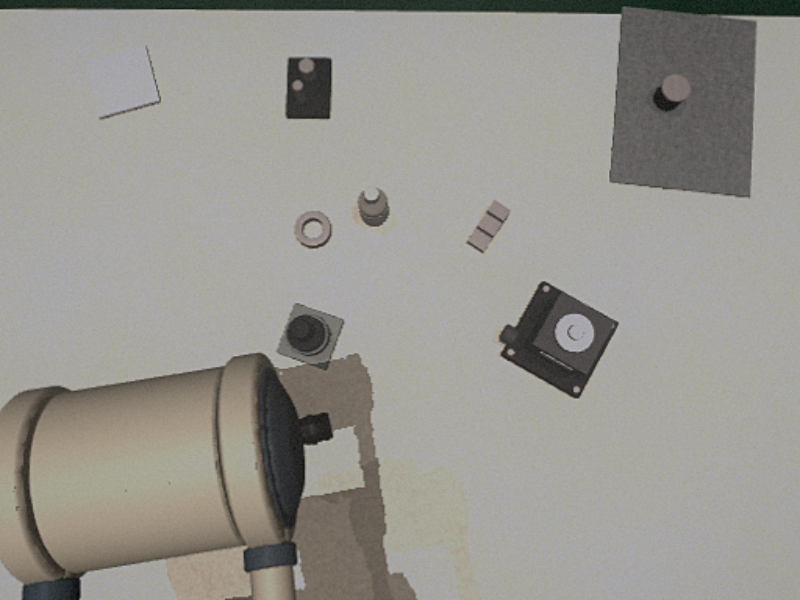

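The tool stands upright in its cup at (426,250 in the scene view), the cap is flush at (238,402), the bystanders are unmoved and the arm is clear. I'm handing in.

```bash
python3 -c "
from plant import r
print(r.finish_job())"
```

```text
the job is handed in; nothing more can be done
None
```

The cap is clicked home with its flange flush, the tool is back upright in its cup and released, and I handed the job in at about 25 s of the 64 s allowed.

- **Press:** The click came at the highest load I read: 18.7 N at the wrist, about 21.4 N at the cap once the tool's weight is added. That is close under the 22 N limit. I only saw force readings at the ends of moves and when I sampled them, and they are noisy by about 1 N.
- **Late click:** The stated resistance is 13–19 N, but the cap had not clicked at about 20 N. The arm was being pushed slightly sideways, so I took out that side load and added a small twist of the tool, and it clicked. The reading dropped to about 10 N.
- **Cap after release:** From the two fixed cameras the flange top is 5.9 mm above the head face (99.5 to 105.4, and 100.7 to 106.6) for a flange 6 mm thick. Before the press it stood about 14–15 mm above. The head rose back to its first height.
- **Tool and surroundings:** The tool's handle top is within about 0.6 mm of where it started. The bystanders look unmoved, the gripper is open and the arm is clear of everything.
- **Disagreement:** The cameras disagree with each other by about 2 mm in position, within the stated calibration. The ring and flange overlay agreed to about 0.5 mm.

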